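# Load and lock the steriliser carrier

## Robot

A 6-joint arm with a two-finger parallel gripper is mounted at the origin on the work surface. World frame = base frame: x ahead of the robot, y to its left, z up, the work surface at z = 0. Lengths are in m, angles in rad, forces in N, time in s.
With the tool pointing down it reaches from about 0.35 to 0.95 m from the base axis. Payload 17.4 kg.
Tool frame: the origin (TCP) lies on the centre line of the jaws, within the pads' length; the fingertips stand 17 mm ahead of it and the grasp point (between the pads) lies 2 mm behind it (robot.finger_overhang is the distance from the TCP to the fingertips, in m); z points along the fingers, y is the line along which they close (so a half turn about z gives the same grasp; the last joint's range is limited). The gripper opens to 93 mm and grips with 3 to 60 N. Pads are 15 mm wide; open, the fingers measure 128 mm over their backs; the gripper's body (75 mm by 188 mm) begins 65 mm behind the grasp point.
Start: joints at [-1.216, 0.116, 1.442, -0, 1.584, -0.038], TCP at [0.258, -0.624, 0.236] pointing down, gripper open.
Joint ranges: [-2.83, 2.83], [-0.83, 2.19], [0.07, 2.5], [-1.14, 4.28], [0.01, 3], [-2.97, 2.97]. Speed limits (rad/s): [1.89, 1.89, 2.22, 3.14, 3.14, 3.14].

## Interface

Orientations are given as a unit quaternion [w, x, y, z].
In Python, from cell import sense, cams, robot, boxes_of gives the robot as it stands. The module is installed in compiled form; this text tells all that it offers.
- The arm moves only by the tool arm_command, never from a script. Its arguments are lists of equal length, an entry for each row: "dp": the shift along the tool's x, y, z as a fraction of full scale, a list of three; "delta_rot": the turn, a rotation vector about the tool's x, y, z as a fraction of full scale, a list of three. In form: {"dp": [[x, y, z], ...], "delta_rot": [[rx, ry, rz], ...]}. A call has 1 to 20 rows; each row shifts and turns the commanded pose from where the row before left it, along the tool's axes as they then stand; what a row does not reach is not made up. Full scale, the value 1, is 0.03 m for a shift and 6 degrees for a turn. A row lasts 1/12 s, in which the tool goes at most 41.7 mm and 7.16 degrees, less where a joint would pass 70% of its speed; a pose out of reach is approached as far as the arm can. A call with a number of a shift or a turn outside -1 to 1 is refused whole. A call with a gripper value outside its range is refused whole. "fingers" is the opening, from 0 (shut) to 1 (fully open), set as the call begins (left out, the last holds). The fingers move at their own pace and stop on an object; "force" is the grip in N (left out, the last holds). Time passes only in rows, so rows that do not move let the fingers close. It gives the time, the measured TCP pose, the force, the opening and the grip force at its end, in the units of the state.
- sense(): the state, without advancing time (a new reading comes with each control period).
- cams.camera(name): name is "side" or "top" or "wrist"; returns a dict with "color" (400x640x3 uint8, blue, green, red), "depth" (400x640 float32, m along the optical axis (not along the pixel's ray), 0 where there is no reading), "K" (3x3 intrinsics, pixels), "k1" (the pictures are not rectified: a ray, as slopes to the right and down, at radius r is drawn at 1 + k1 r^2 times it, then the intrinsics apply), "T" (4x4, takes a point from camera to world coordinates); the wrist camera has in their place "tool_from_camera" (4x4, takes a point from camera to tool coordinates, whose origin is the TCP and whose axes are the flange's). Camera axes: x right, y down, z forward; pixel columns grow to the right and rows downward; lengths in m; the calibration is good to about 2 mm. A picture is of the moment at which its call begins: read the wrist's pose just before it.
- robot.close_job(): hands the job in; it is judged then, once.
Trained networks look in the newest picture that a camera, given by its name, has taken for a name from the list of things; names that differ only in an ending like _2 or _b are one class to them, and where a whole thing is asked for, a point or a joint stands for the part that bears it (a point fixed in the world has none). Each returns a list of dicts, best first, with "p" (0 to 1); they miss things now and then, are a little off and sometimes report something else, mostly with a low value. They report only what shows in the picture. A call takes as long as a camera call. They do not tell look-alikes from the thing itself.
- boxes_of(camera, query): "uv" ([column, row] in pixels, amid what is visible of it).
The state is a dict: "clock": time; "joints": joint angles; "qd": joint speeds; "effort": joint torques, N m; "tool_pos": TCP position; "orientation": TCP orientation; "force": force on the tool from outside, world axes, zero at the start; "wrist_torque": the same for the moment, N m; "gripper_width": opening from 0.0 (shut) to 1.0 (fully open); "gripper_force": force on a finger pad.
Only numpy, scipy, OpenCV 4.12 (cv2) and the standard library are available. Lean on these libraries where they do the work, as an engineer would, in place of code of your own. Each camera call takes 0.05 s, during which the arm holds its last target. There are 200 camera calls.

## Task

Lift every instrument plate out of the white drying rack and stand each one fully home in a slot of its own in the metal load carrier, and set the white puck flat inside the pan at the carrier's end, in any order. Then swing the keeper frame fully down over the plates, and after that turn the black thumbscrew clockwise until its dog is against the stop and the clutch just slips: stop at that first slip, never slipping it by more than an eighth of a turn in all. Do not shove aside the bowl, the bottle and the jar that stand around.

Things in the scene. Friction and masses are not known exactly. Their poses are not given: they have to be found in the camera images.
- plate0: a flat stainless instrument plate, perforated, 64 mm wide (its x), 8 mm thick (its y) and 90 mm tall (its z), about 0.12 kg; origin at the centre of its lower edge. It starts upright in a slot of the drying rack, 60 mm of it standing out above the slots. There are two or three such plates; None if absent.
- plate1: a flat stainless instrument plate, perforated, 64 mm wide (its x), 8 mm thick (its y) and 90 mm tall (its z), about 0.12 kg; origin at the centre of its lower edge. It starts upright in a slot of the drying rack, 60 mm of it standing out above the slots. There are two or three such plates; None if absent.
- plate2: a flat stainless instrument plate, perforated, 64 mm wide (its x), 8 mm thick (its y) and 90 mm tall (its z), about 0.12 kg; origin at the centre of its lower edge. It starts upright in a slot of the drying rack, 60 mm of it standing out above the slots. There are two or three such plates; None if absent.
- plate3: a flat stainless instrument plate, perforated, 64 mm wide (its x), 8 mm thick (its y) and 90 mm tall (its z), about 0.12 kg; origin at the centre of its lower edge. It starts upright in a slot of the drying rack, 60 mm of it standing out above the slots. There are two or three such plates; None if absent.
- rack: white plastic drying rack, fixed, with four parallel slots 48 mm apart along its y, each 11 mm wide (y), 70 mm long (x), 30 mm deep; slot floors 8 mm above the table, rack top 38 mm. Origin on the table under its centre.
- carrier: metal load carrier, fixed; origin on the table under its slotted part. Four slots along x, at y = -72, -24, 24, 72 mm, each 12 x 74 mm, 34 mm deep, mouths flaring to 26 mm; floors 8 mm above the table, flares end at 50 mm. A pan lies at y = 185 mm. Two posts (x = 60, y = +-98 mm, 116 mm tall) carry the keeper; the thumbscrew's post is at x = -95 mm, y = 0
- pan (a point): centre of the floor of the steel pan at the carrier's +y end (7 mm above the table); inside 92 mm square, rim 4 mm above the floor; axes as the carrier's. The keeper, when down, ends 90 mm from this centre, 113 mm up
- slot0 (a point): centre of the floor of carrier slot 0, 8 mm above the table; axes as the carrier's (slot runs along x)
- slot1 (a point): centre of the floor of carrier slot 1, 8 mm above the table; axes as the carrier's (slot runs along x)
- slot2 (a point): centre of the floor of carrier slot 2, 8 mm above the table; axes as the carrier's (slot runs along x)
- slot3 (a point): centre of the floor of carrier slot 3, 8 mm above the table; axes as the carrier's (slot runs along x)
- puck: process challenge device: a white plastic puck, 44 mm diameter, 32 mm tall, chamfered top, 0.07 kg; origin at the centre of its underside. It stands on the table beyond the rack.
- keeper (a joint): angle of the keeper frame, a light hinged frame of 10 mm steel rod, 180 mm wide and 125 mm long, about a level axis along the carrier's y: 0 = down, level over the plates (5 mm above a seated plate); about 1.65 to 1.95 at the start (upright, leaning a little towards the carrier's +x). A stiff hinge (0.16 N m): it stays wherever it is left and must be pushed all the way down.
- keeper_bar (a point): point on the axis of the keeper's end rod (10 mm thick, along the carrier's y, 125 mm from the hinge), 55 mm to the carrier's -y side of its middle: a place to push that is clear of the thumbscrew
- keeper_hinge (a point): point on the keeper's hinge axis, 108 mm above the table, 60 mm to +x of the carrier's origin, level with keeper_bar along the carrier's y; axes as the carrier's
- dog (a joint): angle of the dark steel dog under the thumbscrew, a flat finger 46 mm long from the screw's axis, on the screw's spindle: grows as it turns clockwise seen from above; 0 to 1.1 at the start (pointing away from the keeper); at 2.4 it comes against its stop, pointing along the carrier's +x over the keeper's end rod. Friction is light (0.03 N m).
- thumbscrew (a joint): slip of the thumbscrew on its spindle (drag clutch): starts at 0 and stays there while dog and thumbscrew turn together; once the dog is at its stop, turning further clockwise makes the clutch slip (0.13 N m) and this grows by the angle slipped (rad)
- screw_grip (a point): on the thumbscrew's vertical axis, 143 mm above the table, at a good height to grip: the black wing is 36 mm long (along this point's x), 10 mm thick (its y) and stands from 129 to 155 mm above the table; this point turns with the wing
- bowl: bystander, to be left alone: a steel bowl, 100 mm across, 40 mm tall, between rack and screw post
- spray: bystander, to be left alone: a white bottle, 60 mm across, 170 mm tall, to the right
- jar: bystander, to be left alone: an amber jar, 68 mm across, 80 mm tall, left of the carrier
Mind the look-alikes: they are no part of the job. What is shaped like the plate0 but yellow is not meant.

How it is judged:
On the way, in this order (a step that is already met when the one before it is completed fails the run):
1. all the plates stand in carrier slots and the puck is in the pan, released (z of plate0 in the frame of carrier between 0.003 and 0.013 m and x of plate0 in the frame of carrier between -0.012 and 0.012 m and y of plate0 in the frame of carrier between -0.085 and 0.085 m and angle between each of plate0, plate1, plate2, plate3's own z axis and vertical below 0.3 rad and z of plate1 in the frame of carrier between 0.003 and 0.013 m and x of plate1 in the frame of carrier between -0.012 and 0.012 m and y of plate1 in the frame of carrier between -0.085 and 0.085 m and z of plate2 in the frame of carrier between 0.003 and 0.013 m and x of plate2 in the frame of carrier between -0.012 and 0.012 m and y of plate2 in the frame of carrier between -0.085 and 0.085 m and z of plate3 in the frame of carrier between 0.003 and 0.013 m and x of plate3 in the frame of carrier between -0.012 and 0.012 m and y of plate3 in the frame of carrier between -0.085 and 0.085 m and horizontal distance between puck and pan below 0.036 m and z of puck in the frame of pan between -0.004 and 0.004 m and contact force between the fingers and plate0 below 0.1 N and contact force between the fingers and plate1 below 0.1 N and contact force between the fingers and plate2 below 0.1 N and contact force between the fingers and plate3 below 0.1 N and contact force between the fingers and puck below 0.1 N), for 0.2 s.
2. the keeper is down over the plates (value of joint keeper below 0.06 rad), for 0.2 s.
3. the dog is at its stop and the clutch has slipped (value of joint dog above 2.34 rad and value of joint thumbscrew between 0.08 and 0.85 rad), for 0.1 s.
At the end, for the whole second after the job is handed in: Every plate present stands upright (within 0.3 rad) on the floor of a carrier slot (within 5 mm); the puck lies flat in the pan; the keeper is down (under 0.06 rad); the dog is at its stop (over 2.34 rad) and the clutch has slipped by 0.08 to 0.85 rad; all at rest (all of step 3 and z of plate0 in the frame of carrier between 0.003 and 0.013 m and x of plate0 in the frame of carrier between -0.012 and 0.012 m and y of plate0 in the frame of carrier between -0.085 and 0.085 m and angle between each of plate0, plate1, plate2, plate3's own z axis and vertical below 0.3 rad and z of plate1 in the frame of carrier between 0.003 and 0.013 m and x of plate1 in the frame of carrier between -0.012 and 0.012 m and y of plate1 in the frame of carrier between -0.085 and 0.085 m and z of plate2 in the frame of carrier between 0.003 and 0.013 m and x of plate2 in the frame of carrier between -0.012 and 0.012 m and y of plate2 in the frame of carrier between -0.085 and 0.085 m and z of plate3 in the frame of carrier between 0.003 and 0.013 m and x of plate3 in the frame of carrier between -0.012 and 0.012 m and y of plate3 in the frame of carrier between -0.085 and 0.085 m and horizontal distance between puck and pan below 0.036 m and z of puck in the frame of pan between -0.004 and 0.004 m and value of joint keeper below 0.06 rad and linear speed of each of plate0, plate1, plate2, plate3, puck below 0.02 m/s); the robot touches nothing.
It fails at once if the clutch is made to slip by more than 0.85 rad (value of joint thumbscrew above 0.85 rad).
It fails at once if a bystander is pushed more than 6 cm (distance of any of bowl, spray, jar from where it was at the start of the episode above 0.06 m).
Of plate0, plate1, plate2, plate3 only 2 to 3 are there at a start; the rules pass over those that are not, and their reading is None.
At some moment in a run one of puck may be knocked a few centimetres aside while the robot is not near it.
It also fails if it takes over 210 s, if anything falls off the work surface, if the arm or the gripper's body presses on something with over 40 N, if the wrist force passes 120 N, or if a joint passes its speed limit or range.

## Working session

There is one attempt and no reset: what is moved stays moved. The work goes in short steps, Python scripts to look and compute and a tool call to move; the robot and the scene stay as the last step left them, time stands still between calls to the robot, and variables do not carry over. Pictures are saved under pics/ and viewed, at most 14 in all, crops included, and the job is handed in when it is done.

Besides the shell and the picture viewer there is one more tool, called by a JSON object that holds its "fn" and its "kwargs", one argument or row to a line. arm_command: Moves the arm, as the interface text tells. Its arguments: {"type":"object","properties":{"dp":{"type":"array"},"delta_rot":{"type":"array"},"fingers":{"type":"number"},"force":{"type":"number"}},"required":["dp","delta_rot"]}

```bash
mkdir -p pics
cat > h.py <<'E'
import numpy as np, cv2
from cell import sense, cams, robot, boxes_of
from scipy.spatial.transform import Rotation as R
def Tof(name,c,s=None):
    if 'T' in c: return np.array(c['T'])
    s=s or sense(); T=np.eye(4); q=s['orientation']; T[:3,:3]=R.from_quat([q[1],q[2],q[3],q[0]]).as_matrix(); T[:3,3]=s['tool_pos']
    return T@np.array(c['tool_from_camera'])
def cloud(c,T):
    """world xyz per pixel (400x640x3), nan where none"""
    K=np.array(c['K']); h,w=c['depth'].shape
    u,v=np.meshgrid(np.arange(w),np.arange(h))
    xd=(u-K[0,2])/K[0,0]; yd=(v-K[1,2])/K[1,1]
    x,y=xd.copy(),yd.copy()
    for _ in range(8):
        f=1+c['k1']*(x*x+y*y); x=xd/f; y=yd/f
    z=np.where(c['depth']>0,c['depth'],np.nan)
    P=np.stack([x*z,y*z,z],-1)
    return P@T[:3,:3].T+T[:3,3]
def snap(name):
    s=sense(); c=cams.camera(name); T=Tof(name,c,s); return c,cloud(c,T),T
def proj(c,T,p):
    K=np.array(c['K']); q=np.linalg.inv(T)@np.append(p,1); x,y=q[:2]/q[2]; f=1+c['k1']*(x*x+y*y)
    return K[0,0]*x*f+K[0,2],K[1,1]*y*f+K[1,2]
E
python3 - <<'E'
from h import *
for n in ['top','side']:
    c,P,T=snap(n); cv2.imwrite(f'pics/{n}0.png',c['color']); np.savez(f'{n}0.npz',P=P,col=c['color'],T=T)
    print(n,T.round(3).tolist())
    for q in ['plate0','puck','rack','carrier','keeper','keeper_bar','dog','thumbscrew','screw_grip','bowl','spray','jar','pan']:
        for d in boxes_of(n,q)[:4]:
            u,v=map(int,d['uv']); print(q,round(d['p'],2),u,v,P[v,u].round(3))
E
```

```text
top [[-0.001, -0.998, 0.061, 0.443], [-1.0, 0.001, -0.003, -0.058], [0.003, -0.061, -0.998, 1.046], [0.0, 0.0, 0.0, 1.0]]
plate0 0.72 423 220 [ 0.454 -0.342  0.08 ]
plate0 0.64 368 232 [ 0.422 -0.201  0.045]
plate0 0.59 416 273 [ 0.316 -0.318  0.09 ]
plate0 0.54 424 175 [ 0.585 -0.37   0.003]
puck 0.72 370 163 [ 0.614 -0.21   0.034]
puck 0.32 237 185 [0.551 0.159 0.045]
rack 0.77 393 228 [ 0.433 -0.271  0.036]
carrier 0.88 239 184 [0.554 0.152 0.049]
keeper 0.69 239 148 [ 0.664  0.164 -0.001]
keeper 0.25 310 243 [ 0.39  -0.042  0.006]
keeper_bar 0.84 247 152 [0.618 0.109 0.168]
keeper_bar 0.27 240 185 [0.551 0.151 0.043]
dog 0.63 244 219 [0.456 0.117 0.156]
thumbscrew 0.53 239 185 [0.551 0.153 0.047]
thumbscrew 0.4 249 218 [0.459 0.106 0.145]
screw_grip 0.51 248 216 [0.463 0.107 0.155]
bowl 0.76 311 242 [ 0.393 -0.044  0.007]
spray 0.95 474 172 [ 0.577 -0.465  0.118]
spray 0.58 423 221 [ 0.452 -0.343  0.077]
jar 0.81 160 238 [0.407 0.354 0.079]
jar 0.43 246 220 [0.454 0.112 0.153]
pan 0.93 239 186 [0.548 0.152 0.049]
pan 0.68 370 233 [ 0.42  -0.201  0.081]
side [[-0.909, -0.211, 0.35
[... 288 characters left out ...]
609 -0.196  0.013]
rack 0.9 370 213 [ 0.404 -0.18   0.036]
rack 0.43 252 268 [0.563 0.183 0.04 ]
carrier 0.82 251 268 [0.566 0.184 0.04 ]
carrier 0.71 305 199 [ 0.612 -0.196  0.023]
carrier 0.56 306 228 [0.456 0.122 0.143]
keeper 0.88 235 200 [ 0.816 -0.13   0.003]
keeper_bar 0.55 242 200 [0.624 0.115 0.17 ]
dog 0.66 305 229 [0.46  0.118 0.137]
thumbscrew 0.69 256 270 [0.551 0.185 0.04 ]
bowl 0.61 256 270 [0.551 0.185 0.04 ]
bowl 0.59 353 239 [ 0.413 -0.073  0.011]
bowl 0.36 369 199 [ 0.418 -0.205  0.065]
spray 0.78 348 152 [ 0.581 -0.457  0.079]
spray 0.48 252 270 [0.561 0.187 0.038]
jar 0.82 279 346 [0.384 0.382 0.056]
jar 0.3 306 231 [0.454 0.124 0.137]
pan 0.6 254 270 [0.556 0.186 0.039]
```

Run:
```python
import cv2
a=cv2.imread('pics/top0.png')[110:310,120:500]; cv2.imwrite('pics/top0c.png',cv2.resize(a,(798,420),interpolation=cv2.INTER_CUBIC))
a=cv2.imread('pics/side0.png')[120:400,120:460]; cv2.imwrite('pics/side0c.png',cv2.resize(a,(728,600),interpolation=cv2.INTER_CUBIC))
```

```text
(no output)
```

View pics/top0c.png

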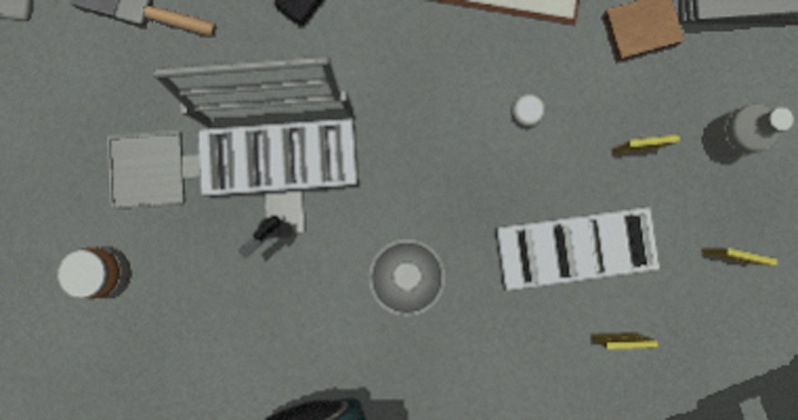

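View pics/side0c.png

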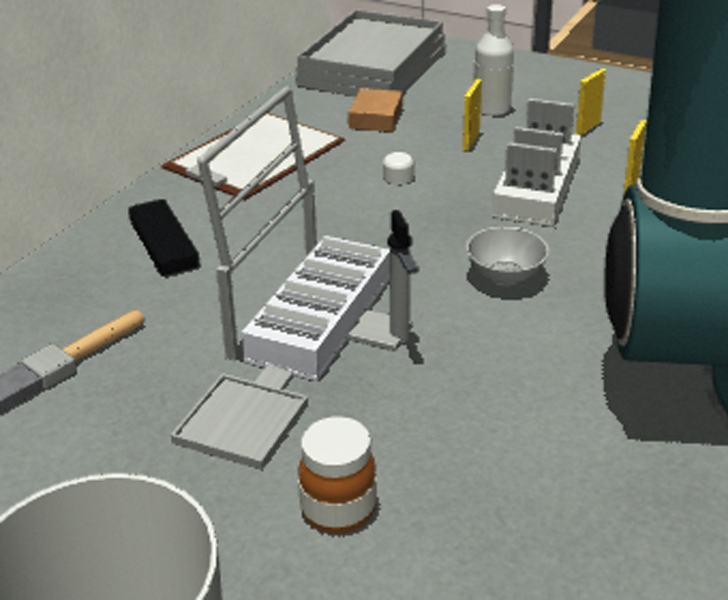

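Top crop: the rack is around (578,248), with four slots at x≈525, 563, 600 and 640. The carrier is at (278,157), the pan at (146,170), the puck at (528,110), and the screw at (268,232). There are three grey perforated plates in the rack, at side crop (530,165), (540,145) and (550,115). The yellow upright plates at top crop (655,142), (750,256) and (630,342) are look-alikes, so I'll leave them alone.

Run:
```python
from h import *
for n in ['top','side']:
    d=np.load(f'{n}0.npz'); P=d['P']; 
    def sel(x0,x1,y0,y1,z0,z1):
        Q=P.reshape(-1,3); m=(Q[:,0]>x0)&(Q[:,0]<x1)&(Q[:,1]>y0)&(Q[:,1]<y1)&(Q[:,2]>z0)&(Q[:,2]<z1); return Q[m]
    def rect(q,name):
        r=cv2.minAreaRect((q[:,:2]*1000).astype(np.float32)); print(n,name,len(q),np.round(r[0],1),np.round(r[1],1),round(r[2],2),'z',np.median(q[:,2]).round(4))
    rect(sel(.45,.62,.0,.26,.044,.056),'carrier')
    rect(sel(.34,.52,-.39,-.15,.033,.043),'rack')
    rect(sel(.56,.66,-.26,-.15,.028,.040),'puck')
    rect(sel(.45,.62,.26,.40,.004,.016),'pan')
    rect(sel(.40,.52,.05,.17,.125,.165),'screw')
    q=sel(.55,.75,-.0,.3,.12,.30); print('keeper',len(q),q[q[:,2]>q[:,2].max()-.012].mean(0).round(3),q[:,2].max().round(3), q[:,1].min(),q[:,1].max())
    q=sel(.34,.52,-.39,-.15,.06,.11)
    if len(q)>20:
        lab=None
        h,e=np.histogram(q[:,1],bins=24,range=(-.39,-.15)); print('plates y hist',h.tolist())
        t=q[q[:,2]>.085]; 
        for y0 in np.arange(-.39,-.15,.02):
            k=q[(q[:,1]>y0)&(q[:,1]<=y0+.02)]
            if len(k)>15: print(y0.round(2),len(k),k.mean(0).round(3),k.min(0).round(3),k.max(0).round(3))
```

```text
top carrier 613 [532.6 118.5] [161.6 200.3] 1.65 z 0.0473
top rack 1530 [ 434.1 -275.8] [ 82.2 205. ] 7.66 z 0.0379
top puck 162 [ 616.1 -213.3] [37.3 39.7] 0.48 z 0.0315
top pan 1060 [536.  329.8] [160.9 138.4] 0.28 z 0.0071
top screw 111 [459.9 111.8] [24.7 32.5] 8.43 z 0.1514
keeper 753 [0.628 0.124 0.235] 0.24 0.02818839638841128 0.2183822107770511
plates y hist [0, 0, 0, 14, 148, 13, 0, 0, 0, 0, 0, 0, 0, 74, 67, 0, 0, 4, 91, 29, 0, 0, 0, 0]
-0.35 161 [ 0.446 -0.344  0.086] [ 0.414 -0.35   0.06 ] [ 0.476 -0.339  0.101]
-0.27 74 [ 0.42  -0.253  0.093] [ 0.399 -0.258  0.061] [ 0.462 -0.25   0.104]
-0.25 67 [ 0.442 -0.247  0.085] [ 0.413 -0.25   0.061] [ 0.462 -0.244  0.101]
-0.21 120 [ 0.425 -0.203  0.091] [ 0.392 -0.209  0.062] [ 0.454 -0.196  0.102]
side carrier 637 [532.9 121.3] [165.9 209. ] 1.97 z 0.0475
side rack 365 [ 432.2 -275. ] [ 81.8 212.1] 7.36 z 0.0373
side puck 68 [ 618.4 -214.5] [35.6 38.4] 29.41 z 0.0309
side pan 1498 [539.9 306.7] [100.5  98.4] 3.83 z 0.0069
side screw 138 [458.9 113.5] [23.4 33.6] 14.12 z 0.1423
keeper 796 [0.627 0.136 0.234] 0.239 0.03002344145163316 0.222648944097806
plates y hist [0, 0, 1, 22, 211, 24, 0, 0, 0, 0, 0, 0, 3, 103, 81, 0, 0, 4, 230, 61, 0, 0, 0, 0]
-0.37 23 [ 0.426 -0.353  0.081] [ 0.413 -0.361  0.064] [ 0.462 -0.35   0.098]
-0.35 235 [ 0.446 -0.345  0.08 ] [ 0.413 -0.35   0.06 ] [ 0.476 -0.336  0.099]
-0.27 106 [ 0.418 -0.254  0.086] [ 0.398 -0.262  0.061] [ 0.461 -0.25   0.099]
-0.25 81 [ 0.44  -0.247  0.088] [ 0.399 -0.25   0.076] [ 0.462 -0.242  0.1  ]
-0.21 291 [ 0.422 -0.203  0.081] [ 0.391 -0.21   0.06 ] [ 0.455 -0.194  0.101]
```

```bash
cat >> h.py <<'E'
def go(pos,yaw=None,s=None):
    """rows needed: rotation (tool rz, rows of 6deg) then tool-frame shift in full-scale units; yaw = direction of tool y axis mod 180, in deg"""
    s=s or sense(); q=s['orientation']; M=R.from_quat([q[1],q[2],q[3],q[0]]).as_matrix()
    ty=np.degrees(np.arctan2(M[1,1],M[0,1])); print('pos',np.round(s['tool_pos'],4),'tool y dir',round(ty,2),'tool z',M[:,2].round(3),'j6',round(s['joints'][5],2),'t',round(s['clock'],1),'F',np.round(s['force'],1),'w',round(s['gripper_width'],3))
    D=np.zeros(3)
    if yaw is not None:
        d=(yaw-ty+90)%180-90; D=np.array([0,0,-d/6]); # tool z down
        down=np.array([[np.sin(np.radians(yaw)),0,0]])
        M2=M@R.from_rotvec([0,0,np.radians(-d)]).as_matrix()
    else: M2=M
    v=M2.T@(np.array(pos)-s['tool_pos'])/0.03
    print('turn rz units',D[2].round(3),'shift units',v.round(3)); return D,v
E
python3 - <<'E'
from h import *
go([0.41,-.275,.30],98)
c=cams.camera('wrist'); print(np.round(c['tool_from_camera'],3).tolist(), c['K'])
E
```

```text
pos [ 0.2584 -0.6236  0.2357] tool y dir -67.49 tool z [ 0. -0. -1.] j6 -0.04 t 1.4 F [-0.5  0.5  0.3] w 1.002
turn rz units 2.418 shift units [  6.622 -10.804  -2.145]
[[0.0, -0.968, -0.25, 0.07], [1.0, 0.0, -0.0, 0.0], [0.0, -0.25, 0.968, -0.15], [0.0, 0.0, 0.0, 1.0]] [[305.72797803   0.         323.95829242]
 [  0.         305.72797803 198.55164598]
 [  0.           0.           1.        ]]
```

```bash
sed -i 's/d=(yaw-ty+90)%180-90/d=(yaw-ty+180)%360-180/' h.py; python3 -c "
from h import *
go([0.41,-.275,.25],98)"
```

```text
pos [ 0.2584 -0.6236  0.2356] tool y dir -67.5 tool z [ 0.  0. -1.] j6 -0.04 t 1.4 F [ 0.5 -0.6  0.2] w 0.999
turn rz units -27.583 shift units [-6.623 10.804 -0.479]
```

{"fn": "arm_command", "kwargs": {
  "dp": [
    [0,0,-0.2],
    [0,0,-0.2],
    [0,0,-0.2],
    [0,0,-0.2],
    [0,0,-0.2],
    [0,0,-0.2],
    [0,0,-0.2],
    [0,0,-0.2],
    [0,0,-0.2],
    [0,0,-0.2],
    [0,0,0],
    [0,0,0],
    [0,0,0],
    [0,0,0]
  ],
  "delta_rot": [
    [0,0,-1],
    [0,0,-1],
    [0,0,-1],
    [0,0,-1],
    [0,0,-1],
    [0,0,-1],
    [0,0,-1],
    [0,0,-1],
    [0,0,-1],
    [0,0,-1],
    [0,0,-1],
    [0,0,-1],
    [0,0,-1],
    [0,0,-1]
  ]
}}

```text
clock: 2.62
tool_pos: [0.2584, -0.6236, 0.2957]
orientation: [0.0, 0.596, 0.803, -0.0]
force: [0.5, 0.0, 0.7]
gripper_width: 1.003
gripper_force: 0.0
```

{"fn": "arm_command", "kwargs": {
  "dp": [
    [0,0,0],
    [0,0,0],
    [0,0,0],
    [0,0,0],
    [0,0,0],
    [0,0,0],
    [0,0,0],
    [0,0,0],
    [0,0,0],
    [0,0,0],
    [0,0,0],
    [0,0,0],
    [0,0,0],
    [0,0,0],
    [0,0,0]
  ],
  "delta_rot": [
    [0,0,-1],
    [0,0,-1],
    [0,0,-1],
    [0,0,-1],
    [0,0,-1],
    [0,0,-1],
    [0,0,-1],
    [0,0,-1],
    [0,0,-1],
    [0,0,-1],
    [0,0,-1],
    [0,0,-1],
    [0,0,-1],
    [0,0,-0.5],
    [0,0,0]
  ]
}}

```text
clock: 3.87
tool_pos: [0.2584, -0.6236, 0.2956]
orientation: [0.0, -0.067, 0.998, 0.0]
force: [0.9, -0.3, -0.6]
gripper_width: 1.002
gripper_force: 0.0
```

```bash
python3 -c "
from h import *
go([0.40,-.275,.26],98)"
```

```text
pos [ 0.2584 -0.6236  0.2956] tool y dir 97.66 tool z [ 0.  0. -1.] j6 -2.92 t 3.9 F [ 0.9 -0.3 -0.6] w 1.002
turn rz units -0.057 shift units [-6.292 10.85   1.189]
```

{"fn": "arm_command", "kwargs": {
  "dp": [
    [-0.52,0.9,0.1],
    [-0.52,0.9,0.1],
    [-0.52,0.9,0.1],
    [-0.52,0.9,0.1],
    [-0.52,0.9,0.1],
    [-0.52,0.9,0.1],
    [-0.52,0.9,0.1],
    [-0.52,0.9,0.1],
    [-0.52,0.9,0.1],
    [-0.52,0.9,0.1],
    [-0.52,0.9,0.1],
    [-0.52,0.9,0.1],
    [0,0,0],
    [0,0,0]
  ],
  "delta_rot": [
    [0,0,0],
    [0,0,0],
    [0,0,0],
    [0,0,0],
    [0,0,0],
    [0,0,0],
    [0,0,0],
    [0,0,0],
    [0,0,0],
    [0,0,0],
    [0,0,0],
    [0,0,0],
    [0,0,0],
    [0,0,0]
  ],
  "fingers": 0.35
}}

```text
clock: 5.03
tool_pos: [0.4021, -0.2769, 0.2599]
orientation: [0.0, -0.066, 0.998, -0.0]
force: [-0.8, -0.3, -0.6]
gripper_width: 0.353
gripper_force: 0.0
```

```bash
cat >> h.py <<'E'
def sel(P,x0,x1,y0,y1,z0,z1):
    Q=P.reshape(-1,3); m=(Q[:,0]>x0)&(Q[:,0]<x1)&(Q[:,1]>y0)&(Q[:,1]<y1)&(Q[:,2]>z0)&(Q[:,2]<z1); return Q[m]
def rect(q,name=''):
    r=cv2.minAreaRect((q[:,:2]*1000).astype(np.float32)); print(name,len(q),np.round(r[0],1),np.round(r[1],1),round(r[2],2),'z',np.median(q[:,2]).round(4)); return r
E
python3 - <<'E'
from h import *
c,P,T=snap('wrist'); cv2.imwrite('pics/w1.png',c['color']); np.savez('w1.npz',P=P,col=c['color'],T=T); go([.4,-.275,.26],98)
rect(sel(P,.34,.52,-.39,-.15,.033,.043),'rack')
for y in (-.204,-.252,-.346):
    q=sel(P,.36,.5,y-.025,y+.025,.092,.106); rect(q,'plate top'); print(q.mean(0).round(4))
E
```

```text
pos [ 0.4017 -0.2778  0.2599] tool y dir 97.48 tool z [ 0. -0. -1.] j6 -2.36 t 5.1 F [ 0.8 -0.   0. ] w 0.35
turn rz units -0.086 shift units [ 0.044  0.1   -0.004]
rack 7240 [ 434.4 -277.5] [ 82.2 204.2] 7.69 z 0.0387
plate top 476 [ 424.  -206.5] [63.9  8.5] 7.41 z 0.0985
[ 0.422  -0.2072  0.0982]
plate top 462 [ 430.4 -254. ] [63.1  7.8] 8.19 z 0.0984
[ 0.4295 -0.2543  0.0983]
plate top 502 [ 445.4 -348.4] [63.4  8.7] 8.19 z 0.0983
[ 0.4438 -0.3481  0.0979]
```

View pics/w1.png

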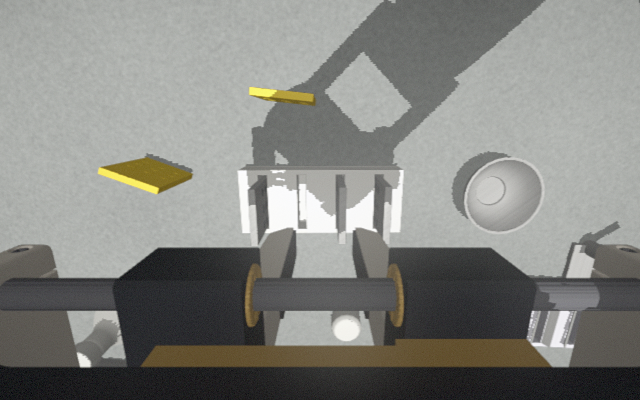

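The rack has three grey plates, with top centres at (0.424,-0.2065), (0.430,-0.254) and (0.445,-0.348). The heights and sizes match the description. I'll start with the first one.

```bash
python3 -c "
from h import *
go([0.424,-.2065,.083],97.8)"
```

```text
pos [ 0.4017 -0.2778  0.2599] tool y dir 97.48 tool z [ 0. -0. -1.] j6 -2.36 t 5.1 F [ 0.8 -0.   0. ] w 0.35
turn rz units -0.053 shift units [-1.057  2.256  5.895]
```

{"fn": "arm_command", "kwargs": {
  "dp": [
    [-0.35,0.75,0],
    [-0.35,0.75,0],
    [-0.36,0.76,0.5],
    [0,0,0.6],
    [0,0,0.6],
    [0,0,0.6],
    [0,0,0.6],
    [0,0,0.6],
    [0,0,0.6],
    [0,0,0.6],
    [0,0,0.6],
    [0,0,0.6],
    [0,0,0],
    [0,0,0]
  ],
  "delta_rot": [
    [0,0,-0.05],
    [0,0,0],
    [0,0,0],
    [0,0,0],
    [0,0,0],
    [0,0,0],
    [0,0,0],
    [0,0,0],
    [0,0,0],
    [0,0,0],
    [0,0,0],
    [0,0,0],
    [0,0,0],
    [0,0,0]
  ],
  "fingers": 0.35
}}

```text
clock: 6.25
tool_pos: [0.4236, -0.2072, 0.0825]
orientation: [-0.001, -0.067, 0.998, 0.0]
force: [-0.3, 0.5, 0.8]
gripper_width: 0.35
gripper_force: 0.0
```

{"fn": "arm_command", "kwargs": {
  "dp": [
    [0,0,0],
    [0,0,0],
    [0,0,0],
    [0,0,0],
    [0,0,0],
    [0,0,0]
  ],
  "delta_rot": [
    [0,0,0],
    [0,0,0],
    [0,0,0],
    [0,0,0],
    [0,0,0],
    [0,0,0]
  ],
  "fingers": 0,
  "force": 25
}}

```text
clock: 6.75
tool_pos: [0.4243, -0.2067, 0.0833]
orientation: [0.0, -0.068, 0.998, -0.0]
force: [-1.7, 0.0, 5.9]
gripper_width: 0.08
gripper_force: 25.0
```

```bash
python3 -c "
from h import *
go([0.48,.10,.26],92)"
```

```text
pos [ 0.4243 -0.2067  0.0833] tool y dir 97.81 tool z [ 0.001 -0.001 -1.   ] j6 -2.21 t 6.8 F [-1.7  0.   5.9] w 0.08
turn rz units 0.968 shift units [-2.216 10.147 -5.895]
```

{"fn": "arm_command", "kwargs": {
  "dp": [
    [0,0,-0.3],
    [0,0,-0.5],
    [0,0,-0.7],
    [0,0,-0.8],
    [0,0,-0.9],
    [0,0,-0.9],
    [0,0,-0.9],
    [0,0,-0.9],
    [0,0,0],
    [0,0,0]
  ],
  "delta_rot": [
    [0,0,0],
    [0,0,0],
    [0,0,0],
    [0,0,0],
    [0,0,0],
    [0,0,0],
    [0,0,0],
    [0,0,0],
    [0,0,0.5],
    [0,0,0.47]
  ]
}}

```text
clock: 7.58
tool_pos: [0.4243, -0.2065, 0.262]
orientation: [0.001, -0.016, 1.0, -0.001]
force: [0.4, 0.3, -2.8]
gripper_width: 0.085
gripper_force: 25.0
```

{"fn": "arm_command", "kwargs": {
  "dp": [
    [-0.17,0.78,0],
    [-0.17,0.78,0],
    [-0.17,0.78,0],
    [-0.17,0.78,0],
    [-0.17,0.78,0],
    [-0.17,0.78,0],
    [-0.17,0.78,0],
    [-0.17,0.78,0],
    [-0.17,0.78,0],
    [-0.17,0.78,0],
    [-0.17,0.78,0],
    [-0.17,0.78,0],
    [-0.17,0.78,0],
    [0,0,0],
    [0,0,0]
  ],
  "delta_rot": [
    [0,0,0],
    [0,0,0],
    [0,0,0],
    [0,0,0],
    [0,0,0],
    [0,0,0],
    [0,0,0],
    [0,0,0],
    [0,0,0],
    [0,0,0],
    [0,0,0],
    [0,0,0],
    [0,0,0],
    [0,0,0],
    [0,0,0]
  ]
}}

```text
clock: 8.83
tool_pos: [0.4796, 0.1006, 0.2598]
orientation: [-0.0, -0.018, 1.0, -0.0]
force: [0.3, 0.3, -1.2]
gripper_width: 0.089
gripper_force: 25.0
```

Run:
```python
from h import *
go([.48,.1,.26],92)
c,P,T=snap('wrist'); cv2.imwrite('pics/w2.png',c['color']); np.savez('w2.npz',P=P,col=c['color'],T=T)
rect(sel(P,.47,.575,.0,.23,.044,.054),'carrier')
rect(sel(P,.40,.52,.03,.2,.135,.165),'screw')
rect(sel(P,.46,.63,.235,.38,.009,.018),'panrim')
```

```text
pos [0.4796 0.1006 0.2598] tool y dir 92.1 tool z [-0.001 -0.    -1.   ] j6 -1.45 t 8.8 F [ 0.3  0.3 -1.2] w 0.089
turn rz units 0.017 shift units [-0.013 -0.021 -0.007]
carrier 1326 [539.3 117.3] [ 58.5 202.2] 2.48 z 0.048
screw 444 [458.  114.5] [10.4 29.7] 42.9 z 0.155
panrim 1001 [541.4 303.9] [ 98.9 100. ] 3.81 z 0.0111
```

View pics/w2.png

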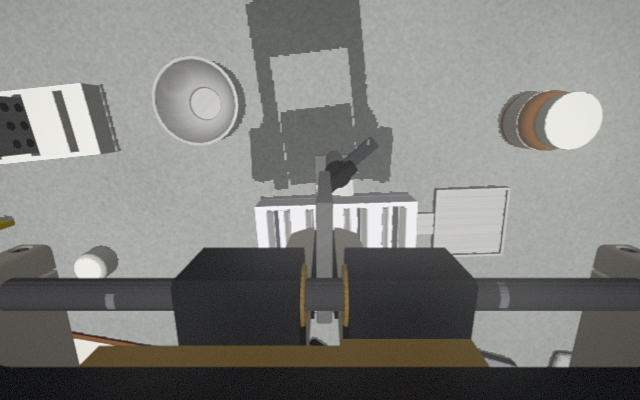

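Run:
```python
from h import *
psi=np.radians(3.6); C=np.array([.5525,.119]); A=np.array([[np.cos(psi),np.sin(psi)],[-np.sin(psi),np.cos(psi)]])
for n in ['top0','side0','w2']:
    P=np.load(n+'.npz')['P']; q=sel(P,.47,.64,.0,.25,.040,.054); l=(q[:,:2]-C)@A.T
    l=l[(abs(l[:,1])<.11)]
    print(n,len(l))
    for a,b in ((-.1,-.06),(-.06,-.02),(-.02,.02),(.02,.06),(.06,.1)):
        k=l[(l[:,1]>a)&(l[:,1]<b),0]; k=k[abs(k)<.057]; print(np.percentile(k,[2,98]).round(4) if len(k)>9 else None,end=' ')
    k=l[abs(l[:,0])<.03,1]; print('y',np.percentile(k,[1,99]).round(4))
    h=np.histogram(l[abs(l[:,0])<.03,1],bins=52,range=(-.104,.104))[0]; print(h.tolist())
go([.551,.143,.26],93.6)
```

```text
top0 1627
[-0.0414  0.0418] [-0.0418  0.0412] [-0.042   0.0406] [-0.0418  0.0408] [-0.0429  0.0411] y [-0.099   0.0995]
[2, 29, 23, 29, 30, 32, 24, 0, 0, 12, 36, 23, 29, 27, 29, 25, 39, 26, 6, 0, 0, 23, 37, 17, 27, 27, 27, 28, 38, 26, 9, 0, 0, 21, 41, 25, 22, 23, 26, 25, 43, 19, 8, 0, 0, 24, 43, 20, 25, 19, 21, 8]
side0 1597
[-0.0399  0.0562] [-0.0404  0.0414] [-0.0405  0.0403] [-0.0413  0.0419] [-0.0415  0.0424] y [-0.0988  0.1024]
[6, 11, 2, 0, 19, 44, 37, 4, 0, 2, 26, 45, 21, 18, 2, 1, 24, 60, 30, 3, 0, 0, 24, 47, 27, 17, 4, 0, 20, 59, 36, 8, 0, 2, 26, 52, 22, 25, 9, 1, 26, 64, 39, 3, 0, 0, 32, 54, 31, 27, 26, 23]
w2 4284
[-0.0396  0.0124] [-0.04  -0.006] [-0.0405 -0.0089] [-0.0406  0.0162] [-0.0411  0.0172] y [-0.1008  0.1005]
[53, 105, 100, 97, 72, 132, 65, 0, 0, 48, 69, 81, 60, 59, 54, 50, 39, 50, 17, 0, 0, 0, 0, 0, 6, 44, 49, 61, 46, 52, 19, 0, 0, 72, 121, 81, 107, 109, 111, 118, 149, 76, 36, 0, 0, 90, 157, 60, 108, 113, 116, 46]
pos [0.4796 0.0999 0.2598] tool y dir 92.04 tool z [-0. -0. -1.] j6 -1.45 t 8.9 F [-0.  -0.1 -1.5] w 0.085
turn rz units -0.259 shift units [-2.466  1.284 -0.008]
```

{"fn": "arm_command", "kwargs": {
  "dp": [
    [-0.62,0.32,0],
    [-0.62,0.32,0],
    [-0.62,0.32,0],
    [-0.6,0.32,0],
    [0,0,0],
    [0,0,0.6],
    [0,0,0.6],
    [0,0,0.6],
    [0,0,0.6],
    [0,0,0],
    [0,0,0]
  ],
  "delta_rot": [
    [0,0,-0.25],
    [0,0,0],
    [0,0,0],
    [0,0,0],
    [0,0,0],
    [0,0,0],
    [0,0,0],
    [0,0,0],
    [0,0,0],
    [0,0,0],
    [0,0,0]
  ]
}}

```text
clock: 9.8
tool_pos: [0.5509, 0.1412, 0.1877]
orientation: [-0.001, -0.03, 1.0, -0.0]
force: [-0.1, -0.2, -0.9]
gripper_width: 0.086
gripper_force: 25.0
```

```bash
python3 -c "
from h import *
go([0.551,.143,.0835],93.6)"
```

```text
pos [0.5509 0.1412 0.1877] tool y dir 93.44 tool z [-0.001 -0.    -1.   ] j6 -1.42 t 9.8 F [-0.1 -0.2 -0.9] w 0.086
turn rz units -0.027 shift units [-0.011  0.06   3.472]
```

{"fn": "arm_command", "kwargs": {
  "dp": [
    [0,0.06,0.5],
    [0,0,0.5],
    [0,0,0.5],
    [0,0,0.5],
    [0,0,0.5],
    [0,0,0.4],
    [0,0,0.3],
    [0,0,0.25],
    [0,0,0],
    [0,0,0]
  ],
  "delta_rot": [
    [0,0,0],
    [0,0,0],
    [0,0,0],
    [0,0,0],
    [0,0,0],
    [0,0,0],
    [0,0,0],
    [0,0,0],
    [0,0,0],
    [0,0,0]
  ]
}}

```text
clock: 10.63
tool_pos: [0.5515, 0.1439, 0.0846]
orientation: [0.0, -0.03, 1.0, 0.0]
force: [0.2, 0.9, -1.1]
gripper_width: 0.081
gripper_force: 25.0
```

{"fn": "arm_command", "kwargs": {
  "dp": [
    [0,0,0],
    [0,0,0],
    [0,0,0],
    [0,0,0]
  ],
  "delta_rot": [
    [0,0,0],
    [0,0,0],
    [0,0,0],
    [0,0,0]
  ],
  "fingers": 0.35
}}

```text
clock: 10.97
tool_pos: [0.5515, 0.144, 0.0846]
orientation: [0.0, -0.03, 1.0, 0.0]
force: [-0.5, 1.0, -0.2]
gripper_width: 0.318
gripper_force: 0.0
```

{"fn": "arm_command", "kwargs": {
  "dp": [
    [0,0,-0.5],
    [0,0,-0.9],
    [0,0,-0.9],
    [0,0,-0.9],
    [0,0,-0.9],
    [0,0,-0.9],
    [0,0,-0.9],
    [0,0,0]
  ],
  "delta_rot": [
    [0,0,0],
    [0,0,0],
    [0,0,0],
    [0,0,0],
    [0,0,0],
    [0,0,0],
    [0,0,0],
    [0,0,0]
  ]
}}

```text
clock: 11.63
tool_pos: [0.5523, 0.1442, 0.2672]
orientation: [0.003, -0.03, 1.0, 0.001]
force: [0.2, 0.4, 0.9]
gripper_width: 0.35
gripper_force: 0.0
```

Run:
```python
from h import *
c,P,T=snap('side')
q=sel(P,.5,.6,.1,.19,.06,.13); print(len(q)); print(q.min(0).round(3),q.max(0).round(3),q.mean(0).round(3))
go([0.4304,-.2545,.26],97.8)
```

```text
400
[0.517 0.137 0.06 ] [0.583 0.153 0.1  ] [0.549 0.147 0.081]
pos [0.552  0.1442 0.2644] tool y dir 93.49 tool z [ 0.005  0.001 -1.   ] j6 -1.42 t 11.7 F [ 0.2  0.2 -0.1] w 0.348
turn rz units -0.719 shift units [  5.82  -12.615   0.114]
```

{"fn": "arm_command", "kwargs": {
  "dp": [
    [0,0,0],
    [0.388,-0.841,0],
    [0.388,-0.841,0],
    [0.388,-0.841,0],
    [0.388,-0.841,0],
    [0.388,-0.841,0],
    [0.388,-0.841,0],
    [0.388,-0.841,0],
    [0.388,-0.841,0],
    [0.388,-0.841,0],
    [0.388,-0.841,0],
    [0.388,-0.841,0],
    [0.388,-0.841,0],
    [0.388,-0.841,0],
    [0.388,-0.841,0],
    [0.388,-0.841,0],
    [0,0,0],
    [0,0,0]
  ],
  "delta_rot": [
    [0,0,-0.72],
    [0,0,0],
    [0,0,0],
    [0,0,0],
    [0,0,0],
    [0,0,0],
    [0,0,0],
    [0,0,0],
    [0,0,0],
    [0,0,0],
    [0,0,0],
    [0,0,0],
    [0,0,0],
    [0,0,0],
    [0,0,0],
    [0,0,0],
    [0,0,0],
    [0,0,0]
  ]
}}

```text
clock: 13.18
tool_pos: [0.4291, -0.2555, 0.26]
orientation: [-0.001, -0.067, 0.998, 0.0]
force: [0.0, 0.4, 0.4]
gripper_width: 0.348
gripper_force: 0.0
```

```bash
python3 -c "
from h import *
go([0.4304,-.2545,.083],97.8)"
```

```text
pos [ 0.4291 -0.2555  0.26  ] tool y dir 97.67 tool z [-0.001  0.001 -1.   ] j6 -2.29 t 13.2 F [0.  0.4 0.4] w 0.348
turn rz units -0.021 shift units [-0.054  0.021  5.901]
```

{"fn": "arm_command", "kwargs": {
  "dp": [
    [-0.05,0.02,0.5],
    [0,0,0.6],
    [0,0,0.6],
    [0,0,0.6],
    [0,0,0.6],
    [0,0,0.6],
    [0,0,0.6],
    [0,0,0.6],
    [0,0,0.6],
    [0,0,0.6],
    [0,0,0],
    [0,0,0]
  ],
  "delta_rot": [
    [0,0,0],
    [0,0,0],
    [0,0,0],
    [0,0,0],
    [0,0,0],
    [0,0,0],
    [0,0,0],
    [0,0,0],
    [0,0,0],
    [0,0,0],
    [0,0,0],
    [0,0,0]
  ]
}}

```text
clock: 14.18
tool_pos: [0.4308, -0.2526, 0.083]
orientation: [-0.001, -0.069, 0.998, 0.001]
force: [0.9, -0.1, 1.5]
gripper_width: 0.349
gripper_force: 0.0
```

{"fn": "arm_command", "kwargs": {
  "dp": [
    [0,0,0],
    [0,0,0],
    [0,0,0],
    [0,0,0],
    [0,0,0],
    [0,0,0]
  ],
  "delta_rot": [
    [0,0,0],
    [0,0,0],
    [0,0,0],
    [0,0,0],
    [0,0,0],
    [0,0,0]
  ],
  "fingers": 0
}}

```text
clock: 14.68
tool_pos: [0.4313, -0.2541, 0.0848]
orientation: [0.0, -0.068, 0.998, -0.0]
force: [-0.1, 0.5, 5.0]
gripper_width: 0.085
gripper_force: 25.0
```

{"fn": "arm_command", "kwargs": {
  "dp": [
    [0,0,-0.3],
    [0,0,-0.5],
    [0,0,-0.7],
    [0,0,-0.8],
    [0,0,-0.9],
    [0,0,-0.9],
    [0,0,-0.9],
    [0,0,-0.9],
    [0,0,0],
    [0,0,0]
  ],
  "delta_rot": [
    [0,0,0],
    [0,0,0],
    [0,0,0],
    [0,0,0],
    [0,0,0],
    [0,0,0],
    [0,0,0],
    [0,0,0],
    [0,0,0.35],
    [0,0,0.35]
  ]
}}

```text
clock: 15.52
tool_pos: [0.4313, -0.2541, 0.2636]
orientation: [0.001, -0.031, 1.0, -0.001]
force: [-0.6, 0.0, -1.6]
gripper_width: 0.085
gripper_force: 25.0
```

```bash
python3 -c "
from h import *
go([0.554,.0955,.26],93.5)"
```

```text
pos [ 0.4313 -0.2541  0.2636] tool y dir 93.51 tool z [ 0.002 -0.002 -1.   ] j6 -2.22 t 15.5 F [-0.6  0.  -1.6] w 0.085
turn rz units 0.002 shift units [-4.793 11.382  0.111]
```

{"fn": "arm_command", "kwargs": {
  "dp": [
    [-0.342,0.813,0],
    [-0.342,0.813,0],
    [-0.342,0.813,0],
    [-0.342,0.813,0],
    [-0.342,0.813,0],
    [-0.342,0.813,0],
    [-0.342,0.813,0],
    [-0.342,0.813,0],
    [-0.342,0.813,0],
    [-0.342,0.813,0],
    [-0.342,0.813,0],
    [-0.342,0.813,0],
    [-0.342,0.813,0],
    [-0.342,0.813,0],
    [0,0,0.5],
    [0,0,0.6],
    [0,0,0.6],
    [0,0,0.6],
    [0,0,0],
    [0,0,0]
  ],
  "delta_rot": [
    [0,0,0],
    [0,0,0],
    [0,0,0],
    [0,0,0],
    [0,0,0],
    [0,0,0],
    [0,0,0],
    [0,0,0],
    [0,0,0],
    [0,0,0],
    [0,0,0],
    [0,0,0],
    [0,0,0],
    [0,0,0],
    [0,0,0],
    [0,0,0],
    [0,0,0],
    [0,0,0],
    [0,0,0],
    [0,0,0]
  ]
}}

```text
clock: 17.18
tool_pos: [0.5525, 0.0957, 0.1919]
orientation: [-0.001, -0.031, 1.0, -0.0]
force: [-0.6, 0.0, -0.5]
gripper_width: 0.086
gripper_force: 25.0
```

```bash
python3 -c "
from h import *
go([0.554,.0955,.0855],93.5)"
```

```text
pos [0.5525 0.0957 0.1919] tool y dir 93.59 tool z [-0.002 -0.    -1.   ] j6 -1.51 t 17.2 F [-0.6  0.  -0.5] w 0.086
turn rz units 0.015 shift units [-0.054 -0.008  3.548]
```

{"fn": "arm_command", "kwargs": {
  "dp": [
    [-0.04,0,0.5],
    [0,0,0.5],
    [0,0,0.5],
    [0,0,0.5],
    [0,0,0.5],
    [0,0,0.45],
    [0,0,0.35],
    [0,0,0.25],
    [0,0,0],
    [0,0,0]
  ],
  "delta_rot": [
    [0,0,0],
    [0,0,0],
    [0,0,0],
    [0,0,0],
    [0,0,0],
    [0,0,0],
    [0,0,0],
    [0,0,0],
    [0,0,0],
    [0,0,0]
  ]
}}

```text
clock: 18.02
tool_pos: [0.5544, 0.096, 0.086]
orientation: [0.0, -0.031, 1.0, 0.0]
force: [-0.7, 0.1, -1.1]
gripper_width: 0.084
gripper_force: 25.0
```

{"fn": "arm_command", "kwargs": {
  "dp": [
    [0,0,0],
    [0,0,0],
    [0,0,0],
    [0,0,0]
  ],
  "delta_rot": [
    [0,0,0],
    [0,0,0],
    [0,0,0],
    [0,0,0]
  ],
  "fingers": 0.35
}}

```text
clock: 18.35
tool_pos: [0.5543, 0.096, 0.0861]
orientation: [0.0, -0.031, 1.0, 0.0]
force: [0.4, 0.0, 0.2]
gripper_width: 0.317
gripper_force: 0.0
```

{"fn": "arm_command", "kwargs": {
  "dp": [
    [0,0,-0.5],
    [0,0,-0.9],
    [0,0,-0.9],
    [0,0,-0.9],
    [0,0,-0.9],
    [0,0,-0.9],
    [0,0,-0.9],
    [0,0,0]
  ],
  "delta_rot": [
    [0,0,0],
    [0,0,0],
    [0,0,0],
    [0,0,0],
    [0,0,0],
    [0,0,0],
    [0,0,0],
    [0,0,-0.7]
  ]
}}

```text
clock: 19.02
tool_pos: [0.5552, 0.0962, 0.2688]
orientation: [0.004, -0.067, 0.998, 0.0]
force: [-0.5, 0.1, 0.9]
gripper_width: 0.351
gripper_force: 0.0
```

Run:
```python
from h import *
c,P,T=snap('side')
q=sel(P,.5,.6,.08,.115,.06,.13); print(len(q)); print(q.min(0).round(3),q.max(0).round(3),q.mean(0).round(3))
go([0.4454,-.3485,.26],97.8)
```

```text
336
[0.52  0.089 0.06 ] [0.586 0.104 0.101] [0.55  0.099 0.083]
pos [0.5549 0.0961 0.266 ] tool y dir 98.26 tool z [ 0.005  0.001 -1.   ] j6 -1.59 t 19.1 F [ 0.2 -0.1 -1.1] w 0.351
turn rz units 0.077 shift units [  5.629 -14.188   0.176]
```

{"fn": "arm_command", "kwargs": {
  "dp": [
    [0.331,-0.835,0],
    [0.331,-0.835,0],
    [0.331,-0.835,0],
    [0.331,-0.835,0],
    [0.331,-0.835,0],
    [0.331,-0.835,0],
    [0.331,-0.835,0],
    [0.331,-0.835,0],
    [0.331,-0.835,0],
    [0.331,-0.835,0],
    [0.331,-0.835,0],
    [0.331,-0.835,0],
    [0.331,-0.835,0],
    [0.331,-0.835,0],
    [0.331,-0.835,0],
    [0.331,-0.835,0],
    [0.331,-0.835,0],
    [0,0,0],
    [0,0,0],
    [0,0,0]
  ],
  "delta_rot": [
    [0,0,0],
    [0,0,0],
    [0,0,0],
    [0,0,0],
    [0,0,0],
    [0,0,0],
    [0,0,0],
    [0,0,0],
    [0,0,0],
    [0,0,0],
    [0,0,0],
    [0,0,0],
    [0,0,0],
    [0,0,0],
    [0,0,0],
    [0,0,0],
    [0,0,0],
    [0,0,0],
    [0,0,0],
    [0,0,0]
  ]
}}

```text
clock: 20.73
tool_pos: [0.4447, -0.3485, 0.262]
orientation: [-0.0, -0.068, 0.998, 0.0]
force: [-0.2, 0.3, 0.0]
gripper_width: 0.348
gripper_force: 0.0
```

```bash
python3 -c "
from h import *
go([0.4454,-.3485,.083],97.8)"
```

```text
pos [ 0.4447 -0.3485  0.262 ] tool y dir 97.75 tool z [-0.001  0.001 -1.   ] j6 -2.42 t 20.7 F [-0.2  0.3  0. ] w 0.348
turn rz units -0.009 shift units [-0.026 -0.009  5.968]
```

{"fn": "arm_command", "kwargs": {
  "dp": [
    [-0.03,0,0.55],
    [0,0,0.6],
    [0,0,0.6],
    [0,0,0.6],
    [0,0,0.6],
    [0,0,0.6],
    [0,0,0.6],
    [0,0,0.6],
    [0,0,0.6],
    [0,0,0.6],
    [0,0,0],
    [0,0,0]
  ],
  "delta_rot": [
    [0,0,0],
    [0,0,0],
    [0,0,0],
    [0,0,0],
    [0,0,0],
    [0,0,0],
    [0,0,0],
    [0,0,0],
    [0,0,0],
    [0,0,0],
    [0,0,0],
    [0,0,0]
  ]
}}

```text
clock: 21.73
tool_pos: [0.4457, -0.3477, 0.0839]
orientation: [-0.0, -0.068, 0.998, 0.001]
force: [1.0, -0.4, -0.4]
gripper_width: 0.347
gripper_force: 0.0
```

{"fn": "arm_command", "kwargs": {
  "dp": [
    [0,0,0],
    [0,0,0],
    [0,0,0],
    [0,0,0],
    [0,0,0],
    [0,0,0]
  ],
  "delta_rot": [
    [0,0,0],
    [0,0,0],
    [0,0,0],
    [0,0,0],
    [0,0,0],
    [0,0,0]
  ],
  "fingers": 0
}}

```text
clock: 22.23
tool_pos: [0.4459, -0.3489, 0.0849]
orientation: [0.0, -0.068, 0.998, -0.0]
force: [-1.0, 1.6, 6.3]
gripper_width: 0.084
gripper_force: 25.0
```

{"fn": "arm_command", "kwargs": {
  "dp": [
    [0,0,-0.3],
    [0,0,-0.5],
    [0,0,-0.7],
    [0,0,-0.8],
    [0,0,-0.9],
    [0,0,-0.9],
    [0,0,-0.9],
    [0,0,-0.9],
    [0,0,0],
    [0,0,0]
  ],
  "delta_rot": [
    [0,0,0],
    [0,0,0],
    [0,0,0],
    [0,0,0],
    [0,0,0],
    [0,0,0],
    [0,0,0],
    [0,0,0],
    [0,0,0.35],
    [0,0,0.35]
  ]
}}

```text
clock: 23.07
tool_pos: [0.4459, -0.349, 0.2636]
orientation: [0.001, -0.031, 1.0, -0.001]
force: [0.4, -0.3, -1.9]
gripper_width: 0.083
gripper_force: 25.0
```

```bash
python3 -c "
from h import *
go([0.557,.048,.26],93.5)"
```

```text
pos [ 0.4459 -0.349   0.2636] tool y dir 93.51 tool z [ 0.002 -0.002 -1.   ] j6 -2.34 t 23.1 F [ 0.4 -0.3 -1.9] w 0.083
turn rz units 0.002 shift units [-4.505 12.982  0.102]
```

{"fn": "arm_command", "kwargs": {
  "dp": [
    [-0.3,0.863,0],
    [-0.3,0.863,0],
    [-0.3,0.863,0],
    [-0.3,0.863,0],
    [-0.3,0.863,0],
    [-0.3,0.863,0],
    [-0.3,0.863,0],
    [-0.3,0.863,0],
    [-0.3,0.863,0],
    [-0.3,0.863,0],
    [-0.3,0.863,0],
    [-0.3,0.863,0],
    [-0.3,0.863,0],
    [-0.3,0.863,0],
    [-0.3,0.863,0],
    [0,0,0.6],
    [0,0,0.8],
    [0,0,0.8],
    [0,0,0],
    [0,0,0]
  ],
  "delta_rot": [
    [0,0,0],
    [0,0,0],
    [0,0,0],
    [0,0,0],
    [0,0,0],
    [0,0,0],
    [0,0,0],
    [0,0,0],
    [0,0,0],
    [0,0,0],
    [0,0,0],
    [0,0,0],
    [0,0,0],
    [0,0,0],
    [0,0,0],
    [0,0,0],
    [0,0,0],
    [0,0,0],
    [0,0,0],
    [0,0,0]
  ]
}}

```text
clock: 24.73
tool_pos: [0.5555, 0.0473, 0.195]
orientation: [-0.001, -0.031, 1.0, -0.0]
force: [0.2, -0.3, -0.9]
gripper_width: 0.084
gripper_force: 25.0
```

```bash
python3 -c "
from h import *
go([0.557,.0475,.0855],93.5)"
```

```text
pos [0.5555 0.0473 0.195 ] tool y dir 93.6 tool z [-0.002 -0.    -1.   ] j6 -1.59 t 24.7 F [ 0.2 -0.3 -0.9] w 0.084
turn rz units 0.017 shift units [-5.700e-02  3.000e-03  3.649e+00]
```

{"fn": "arm_command", "kwargs": {
  "dp": [
    [-0.04,0,0.5],
    [0,0,0.6],
    [0,0,0.5],
    [0,0,0.5],
    [0,0,0.5],
    [0,0,0.45],
    [0,0,0.35],
    [0,0,0.25],
    [0,0,0],
    [0,0,0]
  ],
  "delta_rot": [
    [0,0,0],
    [0,0,0],
    [0,0,0],
    [0,0,0],
    [0,0,0],
    [0,0,0],
    [0,0,0],
    [0,0,0],
    [0,0,0],
    [0,0,0]
  ]
}}

```text
clock: 25.57
tool_pos: [0.5574, 0.0474, 0.0862]
orientation: [0.0, -0.031, 1.0, 0.0]
force: [0.7, 0.1, -1.6]
gripper_width: 0.085
gripper_force: 25.0
```

{"fn": "arm_command", "kwargs": {
  "dp": [
    [0,0,0],
    [0,0,0],
    [0,0,0],
    [0,0,0]
  ],
  "delta_rot": [
    [0,0,0],
    [0,0,0],
    [0,0,0],
    [0,0,0]
  ],
  "fingers": 0.35
}}

```text
clock: 25.9
tool_pos: [0.5573, 0.0475, 0.0861]
orientation: [0.0, -0.031, 1.0, 0.0]
force: [0.1, -0.5, 0.5]
gripper_width: 0.315
gripper_force: 0.0
```

{"fn": "arm_command", "kwargs": {
  "dp": [
    [0,0,-0.5],
    [0,0,-0.9],
    [0,0,-0.9],
    [0,0,-0.9],
    [0,0,-0.9],
    [0,0,-0.9],
    [0,0,-0.9],
    [0,0,0]
  ],
  "delta_rot": [
    [0,0,0],
    [0,0,0],
    [0,0,0],
    [0,0,0],
    [0,0,0],
    [0,0,0],
    [0,0,0],
    [0,0,0]
  ]
}}

```text
clock: 26.57
tool_pos: [0.5582, 0.0475, 0.2687]
orientation: [0.004, -0.031, 0.999, 0.0]
force: [0.3, -0.2, 0.3]
gripper_width: 0.347
gripper_force: 0.0
```

Run:
```python
from h import *
c,P,T=snap('side')
q=sel(P,.5,.6,.03,.065,.06,.13); print(len(q)); print(q.min(0).round(3),q.max(0).round(3),q.mean(0).round(3))
c,P,T=snap('top')
for d in boxes_of('top','puck')[:3]:
    u,v=map(int,d['uv']); print(d['p'],u,v,P[v,u].round(3))
rect(sel(P,.53,.70,-.30,-.12,.026,.040),'puck')
go([0.55,-.2135,.26],93.5)
```

```text
311
[0.524 0.041 0.061] [0.589 0.057 0.1  ] [0.553 0.05  0.083]
0.7 246 198 [0.517 0.138 0.022]
0.58 368 164 [ 0.612 -0.204  0.031]
puck 176 [ 617.9 -213.3] [39.7 40.3] 89.87 z 0.0309
pos [0.5571 0.0475 0.2623] tool y dir 93.6 tool z [-0.  0. -1.] j6 -1.59 t 26.7 F [-0.4  0.   0. ] w 0.346
turn rz units 0.017 shift units [ 0.767 -8.668  0.076]
```

```bash
python3 -c "
from h import *
go([0.617,-.2145,.26],93.5)"
```

```text
pos [0.5571 0.0475 0.2623] tool y dir 93.6 tool z [-0.  0. -1.] j6 -1.59 t 26.7 F [-0.4  0.   0. ] w 0.346
turn rz units 0.017 shift units [-1.46  -8.837  0.076]
```

{"fn": "arm_command", "kwargs": {
  "dp": [
    [0,-0.8,0],
    [0,-0.8,0],
    [0,-0.8,0],
    [0,-0.8,0],
    [0,-0.8,0],
    [-0.24,-0.8,0],
    [-0.24,-0.8,0],
    [-0.24,-0.8,0],
    [-0.24,-0.8,0],
    [-0.24,-0.8,0],
    [-0.24,-0.84,0],
    [0,0,0],
    [0,0,0],
    [0,0,0]
  ],
  "delta_rot": [
    [0,0,0],
    [0,0,0],
    [0,0,0],
    [0,0,0],
    [0,0,0],
    [0,0,0],
    [0,0,0],
    [0,0,0],
    [0,0,0],
    [0,0,0],
    [0,0,0],
    [0,0,0],
    [0,0,0],
    [0,0,0]
  ],
  "fingers": 0.8
}}

```text
clock: 27.88
tool_pos: [0.6166, -0.2142, 0.2614]
orientation: [-0.001, -0.031, 1.0, 0.0]
force: [-0.0, -0.1, 0.5]
gripper_width: 0.802
gripper_force: 0.0
```

Run:
```python
from h import *
c,P,T=snap('side')
q=sel(P,.55,.70,-.30,-.12,.015,.040); rect(q,'puck'); print(q.mean(0).round(3))
c,P,T=snap('wrist'); q=sel(P,.55,.70,-.30,-.12,.015,.040); 
if len(q)>10: rect(q,'puckw')
c,P,T=snap('top');rect(sel(P,.53,.70,-.30,-.12,.026,.040),'puck')
go([0.617,-.2145,.024],93.5)
```

```text
puck 133 [ 616.8 -211.7] [42.1 44.7] 25.35 z 0.0284
[ 0.615 -0.208  0.027]
puckw 916 [ 620.1 -216. ] [42.8 42.4] 81.72 z 0.0321
puck 107 [ 617.2 -220. ] [29.8 31.4] 71.89 z 0.0315
pos [ 0.6168 -0.2137  0.2625] tool y dir 93.65 tool z [-0.  0. -1.] j6 -2.01 t 28.0 F [ 0.5 -0.7 -0.1] w 0.798
turn rz units 0.026 shift units [-6.000e-03 -3.000e-02  7.952e+00]
```

{"fn": "arm_command", "kwargs": {
  "dp": [
    [-0.07,-0.05,0.5],
    [0,0,0.8],
    [0,0,0.8],
    [0,0,0.8],
    [0,0,0.8],
    [0,0,0.8],
    [0,0,0.8],
    [0,0,0.7],
    [0,0,0.7],
    [0,0,0.6],
    [0,0,0.6],
    [0,0,0],
    [0,0,0]
  ],
  "delta_rot": [
    [0,0,0],
    [0,0,0],
    [0,0,0],
    [0,0,0],
    [0,0,0],
    [0,0,0],
    [0,0,0],
    [0,0,0],
    [0,0,0],
    [0,0,0],
    [0,0,0],
    [0,0,0],
    [0,0,0]
  ]
}}

```text
clock: 29.12
tool_pos: [0.6185, -0.2153, 0.0245]
orientation: [-0.001, -0.032, 0.999, 0.0]
force: [0.7, 0.7, -0.2]
gripper_width: 0.801
gripper_force: 0.0
```

{"fn": "arm_command", "kwargs": {
  "dp": [
    [0,0,0],
    [0,0,0],
    [0,0,0],
    [0,0,0],
    [0,0,0],
    [0,0,0]
  ],
  "delta_rot": [
    [0,0,0],
    [0,0,0],
    [0,0,0],
    [0,0,0],
    [0,0,0],
    [0,0,0]
  ],
  "fingers": 0,
  "force": 15
}}

```text
clock: 29.62
tool_pos: [0.6193, -0.2159, 0.0262]
orientation: [0.0, -0.031, 1.0, -0.0]
force: [-1.2, 0.1, 4.4]
gripper_width: 0.469
gripper_force: 15.0
```

{"fn": "arm_command", "kwargs": {
  "dp": [
    [0,0,-0.3],
    [0,0,-0.5],
    [0,0,-0.7],
    [0,0,-0.9],
    [0,0,-0.9],
    [0,0,-0.9],
    [0,0,-0.9],
    [0,0,-0.9],
    [0,0,-0.9],
    [0,0,0],
    [0,0,0]
  ],
  "delta_rot": [
    [0,0,0],
    [0,0,0],
    [0,0,0],
    [0,0,0],
    [0,0,0],
    [0,0,0],
    [0,0,0],
    [0,0,0],
    [0,0,0],
    [0,0,0],
    [0,0,0]
  ]
}}

```text
clock: 30.53
tool_pos: [0.6195, -0.216, 0.2358]
orientation: [0.002, -0.031, 1.0, -0.001]
force: [0.8, -0.1, -1.5]
gripper_width: 0.465
gripper_force: 15.0
```

```bash
python3 -c "
from h import *
go([0.48,.02,.26],93.5)
go([0.541,.304,.26],93.5)"
```

```text
pos [ 0.6195 -0.216   0.2358] tool y dir 93.61 tool z [ 0.004 -0.001 -1.   ] j6 -2.01 t 30.5 F [ 0.8 -0.1 -1.5] w 0.465
turn rz units 0.018 shift units [ 4.159  8.135 -0.835]
pos [ 0.6195 -0.216   0.2358] tool y dir 93.61 tool z [ 0.004 -0.001 -1.   ] j6 -2.01 t 30.5 F [ 0.8 -0.1 -1.5] w 0.465
turn rz units 0.018 shift units [ 1.551 17.459 -0.841]
```

{"fn": "arm_command", "kwargs": {
  "dp": [
    [0.8,0.5,-0.3],
    [0.8,0.9,-0.3],
    [0.8,0.9,-0.3],
    [-0.05,0.89,0],
    [-0.05,0.89,0],
    [-0.05,0.89,0],
    [-0.05,0.89,0],
    [-0.05,0.89,0],
    [-0.05,0.89,0],
    [-0.05,0.89,0],
    [-0.05,0.89,0],
    [-0.05,0.89,0],
    [-0.05,0.89,0],
    [-0.05,0.89,0],
    [-0.05,0.89,0],
    [-0.05,0.89,0],
    [-0.05,0.89,0],
    [-0.05,0.89,0],
    [-0.05,0.89,0],
    [-0.05,0.89,0]
  ],
  "delta_rot": [
    [0,0,0],
    [0,0,0],
    [0,0,0],
    [0,0,0],
    [0,0,0],
    [0,0,0],
    [0,0,0],
    [0,0,0],
    [0,0,0],
    [0,0,0],
    [0,0,0],
    [0,0,0],
    [0,0,0],
    [0,0,0],
    [0,0,0],
    [0,0,0],
    [0,0,0],
    [0,0,0],
    [0,0,0],
    [0,0,0]
  ]
}}

```text
clock: 32.2
tool_pos: [0.5393, 0.3043, 0.259]
orientation: [-0.001, -0.031, 1.0, -0.0]
force: [-0.1, 0.1, -1.7]
gripper_width: 0.468
gripper_force: 15.0
```

{"fn": "arm_command", "kwargs": {
  "dp": [
    [0,0,0],
    [0,0,0],
    [0,0,0]
  ],
  "delta_rot": [
    [0,0,0],
    [0,0,0],
    [0,0,0]
  ]
}}

```text
clock: 32.45
tool_pos: [0.5396, 0.3027, 0.2591]
orientation: [-0.0, -0.032, 1.0, -0.0]
force: [-0.4, -0.6, -1.1]
gripper_width: 0.466
gripper_force: 15.0
```

```bash
python3 -c "
from h import *
go([0.541,.304,.034],93.5)"
```

```text
pos [0.5396 0.3027 0.2591] tool y dir 93.62 tool z [-0.001 -0.001 -1.   ] j6 -1.16 t 32.5 F [-0.4 -0.6 -1.1] w 0.466
turn rz units 0.02 shift units [-0.056  0.046  7.502]
```

{"fn": "arm_command", "kwargs": {
  "dp": [
    [-0.05,0.05,0.5],
    [0,0,0.8],
    [0,0,0.8],
    [0,0,0.8],
    [0,0,0.8],
    [0,0,0.8],
    [0,0,0.8],
    [0,0,0.7],
    [0,0,0.6],
    [0,0,0.45],
    [0,0,0.4],
    [0,0,0],
    [0,0,0]
  ],
  "delta_rot": [
    [0,0,0],
    [0,0,0],
    [0,0,0],
    [0,0,0],
    [0,0,0],
    [0,0,0],
    [0,0,0],
    [0,0,0],
    [0,0,0],
    [0,0,0],
    [0,0,0],
    [0,0,0],
    [0,0,0]
  ]
}}

```text
clock: 33.53
tool_pos: [0.5412, 0.3043, 0.036]
orientation: [-0.0, -0.031, 1.0, -0.0]
force: [-0.5, 0.1, -0.7]
gripper_width: 0.469
gripper_force: 15.0
```

{"fn": "arm_command", "kwargs": {
  "dp": [
    [0,0,0],
    [0,0,0],
    [0,0,0]
  ],
  "delta_rot": [
    [0,0,0],
    [0,0,0],
    [0,0,0]
  ],
  "fingers": 0.6
}}

```text
clock: 33.78
tool_pos: [0.5417, 0.3049, 0.0372]
orientation: [0.001, -0.031, 1.0, 0.0]
force: [0.2, -0.7, -0.7]
gripper_width: 0.589
gripper_force: 0.0
```

{"fn": "arm_command", "kwargs": {
  "dp": [
    [0,0,-0.5],
    [0,0,-0.9],
    [0,0,-0.9],
    [0,0,-0.9],
    [0,0,-0.9],
    [0,0,-0.9],
    [0,0,-0.9],
    [0,0,-0.9],
    [0,0,-0.9],
    [0,0,0]
  ],
  "delta_rot": [
    [0,0,0],
    [0,0,0],
    [0,0,0],
    [0,0,0],
    [0,0,0],
    [0,0,0],
    [0,0,0],
    [0,0,0],
    [0,0,0],
    [0,0,0]
  ]
}}

```text
clock: 34.62
tool_pos: [0.5422, 0.3052, 0.274]
orientation: [0.004, -0.032, 0.999, 0.002]
force: [0.7, 0.3, 0.1]
gripper_width: 0.597
gripper_force: 0.0
```

Run:
```python
from h import *
c,P,T=snap('side'); a=c['color'][150:350,160:400]; cv2.imwrite('pics/s3.png',cv2.resize(a,(720,600),interpolation=cv2.INTER_CUBIC))
np.savez('s3.npz',P=P)
q=sel(P,.49,.60,.24,.37,.03,.05); rect(q,'puck'); print(q[:,2].max())
q=sel(P,.58,.75,0,.25,.125,.3); top=q[q[:,2]>q[:,2].max()-.012]; print('keeper top',top.mean(0).round(4),q[:,2].max())
go([.5,.1,.25],93.5)
```

```text
puck 257 [540.  307.2] [38.6 42.7] 88.47 z 0.0378
0.04148460306774426
keeper top [0.6281 0.1213 0.2338] 0.23875183503120873
pos [0.5419 0.305  0.271 ] tool y dir 93.61 tool z [ 0.005  0.002 -1.   ] j6 -1.16 t 34.7 F [ 0.   0.4 -0.4] w 0.601
turn rz units 0.019 shift units [ 1.814 -6.738  0.676]
```

View pics/s3.png

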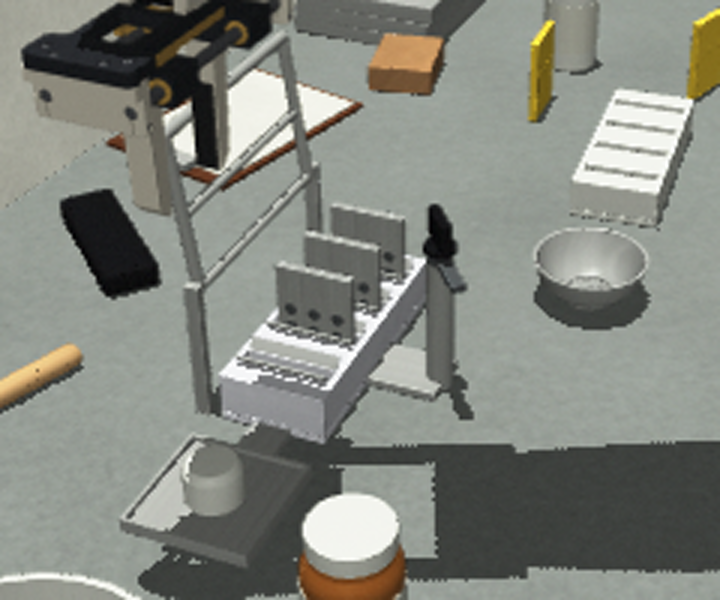

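Picture: the rack is empty, three grey plates stand in the carrier at about (365,255), and the puck is in the pan at (213,480). The keeper is upright, with its end rod at z≈0.233. I'll go behind the end rod next.

```bash
cat >> h.py <<'E'
C=np.array([.5525,.119]); psi=np.radians(3.55)
def L(lx,ly,z): return [C[0]+lx*np.cos(psi)-ly*np.sin(psi), C[1]+lx*np.sin(psi)+ly*np.cos(psi), z]
E
python3 -c "
from h import *
go(L(.101,-.055,.29),93.55)"
```

```text
pos [0.5419 0.305  0.271 ] tool y dir 93.61 tool z [ 0.005  0.002 -1.   ] j6 -1.16 t 34.7 F [ 0.   0.4 -0.4] w 0.601
turn rz units 0.011 shift units [-3.339 -8.043 -0.634]
```

{"fn": "arm_command", "kwargs": {
  "dp": [
    [0,0,-0.65],
    [0,0,0],
    [-0.334,-0.804,0],
    [-0.334,-0.804,0],
    [-0.334,-0.804,0],
    [-0.334,-0.804,0],
    [-0.334,-0.804,0],
    [-0.334,-0.804,0],
    [-0.334,-0.804,0],
    [-0.334,-0.804,0],
    [-0.334,-0.804,0],
    [-0.334,-0.804,0],
    [0,0,0],
    [0,0,0],
    [0,0,0]
  ],
  "delta_rot": [
    [0,0,0],
    [0,0,0],
    [0,0,0],
    [0,0,0],
    [0,0,0],
    [0,0,0],
    [0,0,0],
    [0,0,0],
    [0,0,0],
    [0,0,0],
    [0,0,0],
    [0,0,0],
    [0,0,0],
    [0,0,0],
    [0,0,0]
  ],
  "fingers": 0
}}

```text
clock: 35.92
tool_pos: [0.6562, 0.0705, 0.2857]
orientation: [-0.0, -0.031, 1.0, 0.0]
force: [0.5, 0.0, 0.1]
gripper_width: 0.006
gripper_force: 0.0
```

Run:
```python
from h import *
go(L(.101,-.055,.239),93.55)
th=np.linspace(1.7,.8,12); x=-.125*np.cos(th); z=.125*np.sin(th)
print(np.c_[-np.diff(x)/.03,-np.diff(z)/.03].round(2).tolist())
```

```text
pos [0.6562 0.0705 0.2857] tool y dir 93.59 tool z [-0.001  0.    -1.   ] j6 -1.57 t 35.9 F [0.5 0.  0.1] w 0.006
turn rz units 0.007 shift units [-0.019 -0.005  1.557]
[[0.34, -0.03], [0.34, -0.0], [0.34, 0.03], [0.34, 0.05], [0.33, 0.08], [0.32, 0.11], [0.31, 0.13], [0.3, 0.16], [0.29, 0.18], [0.27, 0.21], [0.25, 0.23]]
```

Down behind the rod, close the 12 mm gap, then follow the arc.

{"fn": "arm_command", "kwargs": {
  "dp": [
    [0,0,0.5],
    [0,0,0.5],
    [0,0,0.55],
    [0,0,0],
    [0.2,0,0],
    [0.2,0,0],
    [0.34,0,-0.03],
    [0.34,0,0],
    [0.34,0,0.03],
    [0.34,0,0.05],
    [0.33,0,0.08],
    [0.32,0,0.11],
    [0.31,0,0.13],
    [0.3,0,0.16],
    [0.29,0,0.18],
    [0.27,0,0.21],
    [0.25,0,0.23],
    [0,0,0]
  ],
  "delta_rot": [
    [0,0,0],
    [0,0,0],
    [0,0,0],
    [0,0,0],
    [0,0,0],
    [0,0,0],
    [0,0,0],
    [0,0,0],
    [0,0,0],
    [0,0,0],
    [0,0,0],
    [0,0,0],
    [0,0,0],
    [0,0,0],
    [0,0,0],
    [0,0,0],
    [0,0,0],
    [0,0,0]
  ]
}}

```text
clock: 37.42
tool_pos: [0.5402, 0.0629, 0.2039]
orientation: [-0.001, -0.031, 1.0, -0.0]
force: [-0.7, 0.4, 0.4]
gripper_width: 0.006
gripper_force: 0.0
```

Run:
```python
from h import *
c,P,T=snap('side'); cv2.imwrite('pics/s4.png',cv2.resize(c['color'][120:320,160:400],(720,600),interpolation=cv2.INTER_CUBIC))
Q=P.reshape(-1,3); Q=Q[~np.isnan(Q).any(1)]; A=np.array([[np.cos(psi),np.sin(psi)],[-np.sin(psi),np.cos(psi)]]); l=(Q[:,:2]-C)@A.T
m=(abs(l[:,0])<.09)&(l[:,1]>.03)&(l[:,1]<.084)&(Q[:,2]>.12)&(Q[:,2]<.25); k=np.c_[l,Q[:,2]][m]
print(len(k)); k=k[k[:,2]>k[:,2].max()-.012]; print(k.mean(0).round(3),k.max(0).round(3))
go(L(0,-.055,.24),93.55)
```

```text
107
[-0.034  0.058  0.194] [-0.029  0.084  0.198]
pos [0.541  0.063  0.2048] tool y dir 93.6 tool z [-0.001  0.    -1.   ] j6 -1.56 t 37.5 F [-0.8 -0.1 -0.5] w 0.004
turn rz units 0.009 shift units [-0.498  0.006 -1.174]
```

View pics/s4.png

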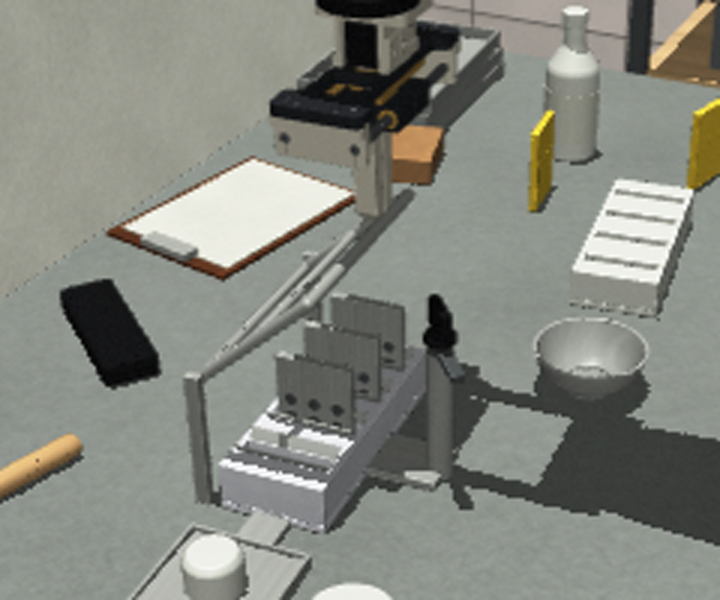

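{"fn": "arm_command", "kwargs": {
  "dp": [
    [0,0,-0.45],
    [0,0,-0.4],
    [0.27,0,0],
    [0.26,0,0],
    [0,0,0.25],
    [0,0,0.25],
    [0.2,0,0.24],
    [0.19,0,0.25],
    [0.17,0,0.26],
    [0.15,0,0.28],
    [0.12,0,0.29],
    [0.1,0,0.3],
    [0.08,0,0.3],
    [0.06,0,0.3],
    [0.03,0,0.3],
    [0,0,0],
    [0,0,0]
  ],
  "delta_rot": [
    [0,0,0],
    [0,0,0],
    [0,0,0],
    [0,0,0],
    [0,0,0],
    [0,0,0],
    [0,0,0],
    [0,0,0],
    [0,0,0],
    [0,0,0],
    [0,0,0],
    [0,0,0],
    [0,0,0],
    [0,0,0],
    [0,0,0],
    [0,0,0],
    [0,0,0]
  ]
}}

```text
clock: 38.88
tool_pos: [0.4928, 0.0599, 0.14]
orientation: [-0.0, -0.031, 1.0, -0.0]
force: [-0.3, -0.6, -0.2]
gripper_width: 0.005
gripper_force: 0.0
```

{"fn": "arm_command", "kwargs": {
  "dp": [
    [0,0,0.1],
    [0,0,0.1],
    [0,0,0.1],
    [0,0,0.05],
    [0,0,0]
  ],
  "delta_rot": [
    [0,0,0],
    [0,0,0],
    [0,0,0],
    [0,0,0],
    [0,0,0]
  ]
}}

```text
clock: 39.3
tool_pos: [0.4931, 0.0599, 0.1301]
orientation: [0.0, -0.031, 1.0, 0.0]
force: [-1.8, -0.6, 1.3]
gripper_width: 0.004
gripper_force: 0.7
```

{"fn": "arm_command", "kwargs": {
  "dp": [
    [0,0,0.05],
    [0,0,0.05],
    [0,0,0]
  ],
  "delta_rot": [
    [0,0,0],
    [0,0,0],
    [0,0,0]
  ]
}}

```text
clock: 39.55
tool_pos: [0.4933, 0.0599, 0.1294]
orientation: [0.001, -0.031, 1.0, -0.0]
force: [-12.3, -1.4, 25.3]
gripper_width: 0.007
gripper_force: 12.5
```

```bash
python3 -c "
from h import *
go(L(-.064,-.055,.24),93.55)"
```

```text
pos [0.4933 0.0599 0.1294] tool y dir 93.61 tool z [ 0.002  0.    -1.   ] j6 -1.56 t 39.5 F [-12.3  -1.4  25.3] w 0.007
turn rz units 0.009 shift units [ 0.037  0.009 -3.685]
```

The keeper hit its hard stop with a 25 N reaction and the tip at rod height. I'll lift and look at the screw.

{"fn": "arm_command", "kwargs": {
  "dp": [
    [0,0,-0.4],
    [0,0,-0.8],
    [0,0,-0.9],
    [0,0,-0.9],
    [0,0,-0.9],
    [0,0,-0.8],
    [-0.5,0.6,0],
    [-0.5,0.6,0],
    [0,0.6,0],
    [0,0,0],
    [0,0,0],
    [0,0,0]
  ],
  "delta_rot": [
    [0,0,0],
    [0,0,0],
    [0,0,0],
    [0,0,0],
    [0,0,0],
    [0,0,0],
    [0,0,0],
    [0,0,0],
    [0,0,0],
    [0,0,0],
    [0,0,0],
    [0,0,0]
  ],
  "fingers": 0.35
}}

```text
clock: 40.55
tool_pos: [0.5194, 0.1154, 0.2681]
orientation: [-0.0, -0.032, 1.0, -0.0]
force: [0.7, 0.7, 0.7]
gripper_width: 0.353
gripper_force: 0.0
```

Run:
```python
from h import *
go(L(-.095,0,.24),93.55)
c,P,T=snap('wrist'); cv2.imwrite('pics/w5.png',cv2.resize(c['color'][60:300,160:480],(800,600),interpolation=cv2.INTER_CUBIC))
r=rect(sel(P,.42,.50,.07,.16,.145,.165),'screwtop')
q=sel(P,.42,.50,.07,.16,.145,.165); print(q.mean(0).round(4))
w,V=np.linalg.eigh(np.cov(q[:,:2].T)); print('axis deg',np.degrees(np.arctan2(V[1,1],V[0,1])).round(1),np.sqrt(w))
rect(sel(P,.40,.50,.05,.18,.110,.128),'dog')
np.savez('w5.npz',P=P,col=c['color'])
c2,P2,T2=snap('side'); q=sel(P2,.46,.52,.03,.09,.09,.2); print('rod',q.max(0),q.mean(0)); rect(sel(P2,.42,.50,.07,.16,.135,.165),'s')
Q=P2.reshape(-1,3); Q=Q[~np.isnan(Q).any(1)]; A=np.array([[np.cos(psi),np.sin(psi)],[-np.sin(psi),np.cos(psi)]]); l=(Q[:,:2]-C)@A.T
m=(abs(l[:,0]+.065)<.012)&(abs(l[:,1])<.1)&(Q[:,2]>.09)&(Q[:,2]<.14); k=Q[m]; print('endrod',len(k),k.mean(0).round(4),k.max(0).round(4))
```

```text
pos [0.5194 0.1154 0.2681] tool y dir 93.62 tool z [-0. -0. -1.] j6 -1.46 t 40.5 F [0.7 0.7 0.7] w 0.353
turn rz units 0.012 shift units [2.058 0.052 0.936]
screwtop 501 [460.2 112.2] [10.  35.9] 42.98 z 0.1552
[0.4599 0.1123 0.155 ]
axis deg 133.1 [0.00283634 0.01003848]
dog 1617 [461.1 113.2] [ 67.1 130.5] 3.61 z 0.1133
rod [0.51978917 0.08887361 0.11452611] [0.49516653 0.06058181 0.11072424]
s 90 [459.3 113.2] [10.2 38.2] 39.63 z 0.1499
endrod 233 [0.4867 0.1377 0.1108] [0.505  0.2113 0.1157]
```

View pics/w5.png

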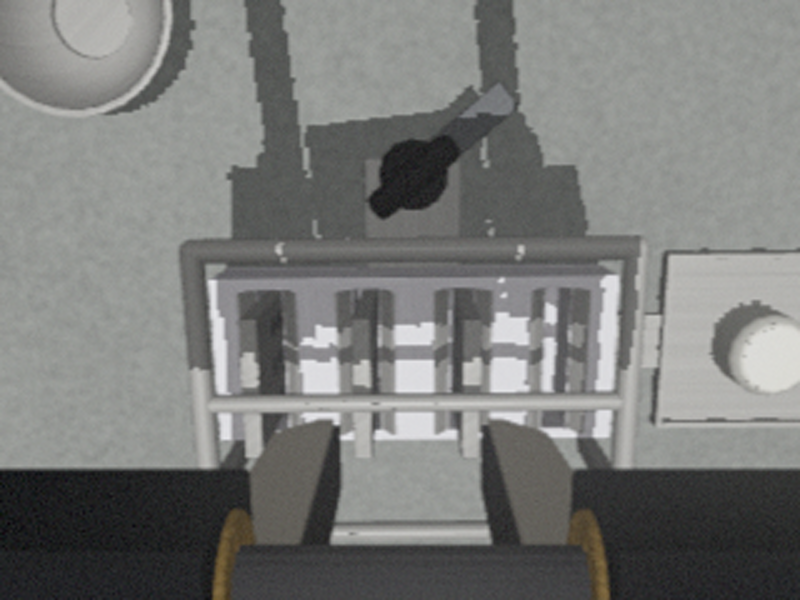

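Picture (up is −x, right is +y): the keeper is level. The wing is at (413,175), and the dog points up and right to (500,95), about 132° in world. That leaves about 129° (2.25 rad) clockwise to the stop. The plates are seated and the puck at (775,350) is in the pan.

```bash
python3 -c "
from h import *
go([.460,.1125,.21],43)"
```

```text
pos [0.5194 0.1151 0.2682] tool y dir 93.57 tool z [ 0. -0. -1.] j6 -1.46 t 40.6 F [-0.5 -0.1  0.9] w 0.349
turn rz units 8.429 shift units [ 1.288 -1.507  1.939]
```

{"fn": "arm_command", "kwargs": {
  "dp": [
    [0,0,0],
    [0,0,0],
    [0,0,0],
    [0,0,0],
    [0,0,0],
    [0,0,0],
    [0,0,0],
    [0,0,0],
    [0,0,0],
    [0,0,0],
    [0.64,-0.75,0.3],
    [0.64,-0.75,0.4],
    [0,0,0.6],
    [0,0,0.6],
    [0,0,0],
    [0,0,0],
    [0,0,0]
  ],
  "delta_rot": [
    [0,0,0.95],
    [0,0,0.95],
    [0,0,0.95],
    [0,0,0.95],
    [0,0,0.95],
    [0,0,0.95],
    [0,0,0.95],
    [0,0,0.95],
    [0,0,0.83],
    [0,0,0],
    [0,0,0],
    [0,0,0],
    [0,0,0],
    [0,0,0],
    [0,0,0],
    [0,0,0],
    [0,0,0]
  ]
}}

```text
clock: 42.07
tool_pos: [0.4608, 0.1129, 0.2122]
orientation: [0.0, 0.398, 0.917, 0.0]
force: [0.5, 0.0, 1.2]
gripper_width: 0.348
gripper_force: 0.0
```

Run:
```python
from h import *
c,P,T=snap('wrist'); cv2.imwrite('pics/w6.png',c['color']); np.savez('w6.npz',P=P,col=c['color'])
q=sel(P,.42,.50,.07,.16,.148,.162); rect(q,'screwtop'); print(q.mean(0).round(4))
w,V=np.linalg.eigh(np.cov(q[:,:2].T)); print('axis deg',np.degrees(np.arctan2(V[1,1],V[0,1])).round(1))
Q=sel(P,.40,.50,.08,.19,.1,.128); print('low',len(Q),np.histogram(Q[:,2],bins=14,range=(.1,.128))[0])
go([.460,.1125,.146],43)
```

```text
screwtop 663 [459.4 112.8] [ 9.5 35.4] 43.02 z 0.1551
[0.4588 0.1135 0.1549]
axis deg 133.0
low 2139 [  1   2   6  17  97 341 891 163   0  15 442 148   3  13]
pos [0.4609 0.113  0.2123] tool y dir 43.07 tool z [ 0.001  0.    -1.   ] j6 -0.56 t 42.1 F [-0.3  0.  -0. ] w 0.347
turn rz units 0.011 shift units [ 0.01  -0.036  2.211]
```

View pics/w6.png

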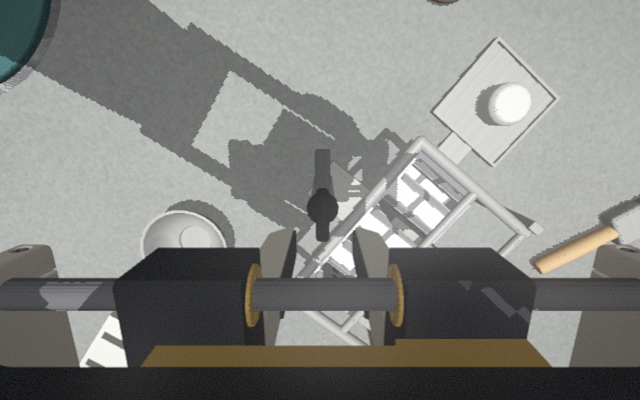

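Picture: the wing (322,205) and dog (322,165) line up with the jaws. The axis is at (0.4594, 0.1128). I'll go down and grip.

{"fn": "arm_command", "kwargs": {
  "dp": [
    [0.05,0.01,0.4],
    [0,0,0.5],
    [0,0,0.5],
    [0,0,0.5],
    [0,0,0.3],
    [0,0,0],
    [0,0,0]
  ],
  "delta_rot": [
    [0,0,0],
    [0,0,0],
    [0,0,0],
    [0,0,0],
    [0,0,0],
    [0,0,0],
    [0,0,0]
  ]
}}

```text
clock: 42.7
tool_pos: [0.4596, 0.1144, 0.1451]
orientation: [-0.0, 0.398, 0.917, -0.0]
force: [-0.2, 0.9, 0.5]
gripper_width: 0.352
gripper_force: 0.0
```

{"fn": "arm_command", "kwargs": {
  "dp": [
    [0,0,0],
    [0,0,0],
    [0,0,0],
    [0,0,0],
    [0,0,0],
    [0,0,0]
  ],
  "delta_rot": [
    [0,0,0],
    [0,0,0],
    [0,0,0],
    [0,0,0],
    [0,0,0],
    [0,0,0]
  ],
  "fingers": 0,
  "force": 15
}}

```text
clock: 43.2
tool_pos: [0.459, 0.1134, 0.1461]
orientation: [-0.0, 0.399, 0.917, -0.001]
force: [-13.7, -10.9, 11.9]
gripper_width: 0.105
gripper_force: 18.0
```

```bash
python3 -c "
from h import *
go([.4594,.1128,.146],43)
for _ in range(4): print(np.round(sense()['wrist_torque'],3)); cams.camera('side')"
```

```text
pos [0.459  0.1134 0.1461] tool y dir 43.01 tool z [-0.001 -0.002 -1.   ] j6 -0.56 t 43.2 F [-13.7 -10.9  11.9] w 0.105
turn rz units 0.001 shift units [-0.024 -0.006  0.004]
[-2.027  2.35   0.015]
[-1.984  2.353  0.028]
[-2.03   2.314  0.036]
[-2.011  2.361  0.003]
```

{"fn": "arm_command", "kwargs": {
  "dp": [
    [0,-0.035,0],
    [0,0,0],
    [0,0,0]
  ],
  "delta_rot": [
    [0,0,0],
    [0,0,0],
    [0,0,0]
  ]
}}

```text
clock: 43.65
tool_pos: [0.4589, 0.1133, 0.1462]
orientation: [0.0, 0.399, 0.917, -0.0]
force: [-5.6, -5.8, 8.4]
gripper_width: 0.109
gripper_force: 17.2
```

{"fn": "arm_command", "kwargs": {
  "dp": [
    [0,-0.03,-0.02],
    [0,0,0],
    [0,0,0]
  ],
  "delta_rot": [
    [0,0,0],
    [0,0,0],
    [0,0,0]
  ]
}}

```text
clock: 43.9
tool_pos: [0.4586, 0.1132, 0.1463]
orientation: [0.001, 0.399, 0.917, 0.001]
force: [3.3, 1.0, 2.6]
gripper_width: 0.105
gripper_force: 15.0
```

{"fn": "arm_command", "kwargs": {
  "dp": [
    [0,0,0],
    [0,0,0],
    [0,0,0],
    [0,0,0],
    [0,0,0],
    [0,0,0],
    [0,0,0],
    [0,0,0],
    [0,0,0]
  ],
  "delta_rot": [
    [0,0,0.8],
    [0,0,0.8],
    [0,0,0.8],
    [0,0,0.8],
    [0,0,0.8],
    [0,0,0],
    [0,0,0],
    [0,0,0],
    [0,0,0]
  ]
}}

```text
clock: 44.65
tool_pos: [0.4589, 0.1134, 0.1463]
orientation: [0.001, 0.58, 0.814, 0.001]
force: [6.3, 2.7, 0.8]
gripper_width: 0.108
gripper_force: 15.0
```

```bash
cat > f.py <<'E'
from h import *
s=sense();q=s['orientation'];M=R.from_quat([q[1],q[2],q[3],q[0]]).as_matrix()
go(s['tool_pos'],0,s); print('tool-frame F',(M.T@s['force']).round(1),'torque z',np.round(s['wrist_torque'],2))
E
python3 f.py
```

```text
pos [0.4589 0.1134 0.1463] tool y dir 19.03 tool z [ 0.002  0.001 -1.   ] j6 -0.14 t 44.6 F [6.3 2.7 0.8] w 0.108
turn rz units 3.172 shift units [0. 0. 0.]
tool-frame F [ 0.5  6.9 -0.8] torque z [ 0.46 -1.39  0.  ]
```

{"fn": "arm_command", "kwargs": {
  "dp": [
    [0,0.03,0],
    [0,0,0],
    [0,0,0],
    [0,0,0],
    [0,0,0],
    [0,0,0],
    [0,0,0],
    [0,0,0],
    [0,0,0]
  ],
  "delta_rot": [
    [0,0,0.8],
    [0,0,0.8],
    [0,0,0.8],
    [0,0,0.8],
    [0,0,0.8],
    [0,0,0.8],
    [0,0,0.8],
    [0,0,0],
    [0,0,0]
  ]
}}

```text
clock: 45.4
tool_pos: [0.4596, 0.1134, 0.1462]
orientation: [0.0, 0.79, 0.613, 0.001]
force: [5.7, 0.1, 2.8]
gripper_width: 0.106
gripper_force: 15.0
```

```bash
python3 f.py
```

```text
pos [0.4596 0.1134 0.1462] tool y dir -14.43 tool z [ 0.002  0.    -1.   ] j6 0.44 t 45.4 F [5.7 0.1 2.8] w 0.106
turn rz units -2.404 shift units [0. 0. 0.]
tool-frame F [ 1.5  5.5 -2.8] torque z [ 0.09 -1.08 -0.02]
```

{"fn": "arm_command", "kwargs": {
  "dp": [
    [0,0.025,0],
    [0,0,0],
    [0,0,0],
    [0,0,0],
    [0,0,0],
    [0,0,0],
    [0,0,0],
    [0,0,0],
    [0,0,0],
    [0,0,0]
  ],
  "delta_rot": [
    [0,0,0.8],
    [0,0,0.8],
    [0,0,0.8],
    [0,0,0.8],
    [0,0,0.8],
    [0,0,0.8],
    [0,0,0.8],
    [0,0,0.8],
    [0,0,0],
    [0,0,0]
  ]
}}

```text
clock: 46.23
tool_pos: [0.4601, 0.1131, 0.1462]
orientation: [0.0, 0.947, 0.32, 0.001]
force: [4.0, -2.4, 5.7]
gripper_width: 0.11
gripper_force: 15.1
```

```bash
python3 f.py
```

```text
pos [0.4601 0.1131 0.1462] tool y dir -52.7 tool z [ 0.001 -0.    -1.   ] j6 1.11 t 46.2 F [ 4.  -2.4  5.7] w 0.11
turn rz units -8.783 shift units [0. 0. 0.]
tool-frame F [ 1.7  4.3 -5.7] torque z [-0.32 -0.71 -0.06]
```

{"fn": "arm_command", "kwargs": {
  "dp": [
    [0,0.02,-0.02],
    [0,0,0],
    [0,0,0],
    [0,0,0],
    [0,0,0],
    [0,0,0],
    [0,0,0],
    [0,0,0]
  ],
  "delta_rot": [
    [0,0,0.8],
    [0,0,0.8],
    [0,0,0.8],
    [0,0,0.8],
    [0,0,0.8],
    [0,0,0.8],
    [0,0,0],
    [0,0,0]
  ]
}}

```text
clock: 46.9
tool_pos: [0.4603, 0.1126, 0.1463]
orientation: [0.0, 0.997, 0.074, 0.0]
force: [5.8, -0.6, -0.0]
gripper_width: 0.108
gripper_force: 15.1
```

```bash
python3 f.py
```

```text
pos [0.4603 0.1126 0.1463] tool y dir -81.48 tool z [ 0. -0. -1.] j6 1.61 t 46.9 F [ 5.8 -0.6 -0. ] w 0.108
turn rz units -13.581 shift units [0. 0. 0.]
tool-frame F [5.7 1.4 0. ] torque z [-0.2  -0.94 -0.03]
```

{"fn": "arm_command", "kwargs": {
  "dp": [
    [0,0,0],
    [0,0,0],
    [0,0,0]
  ],
  "delta_rot": [
    [0,0,0.6],
    [0,0,0.6],
    [0,0,0]
  ]
}}

```text
clock: 47.15
tool_pos: [0.4603, 0.1125, 0.1463]
orientation: [0.0, 1.0, 0.01, 0.0]
force: [5.2, -2.6, 1.9]
gripper_width: 0.104
gripper_force: 15.1
```

```bash
python3 f.py
```

```text
pos [0.4603 0.1125 0.1463] tool y dir -88.89 tool z [ 0.001 -0.    -1.   ] j6 1.74 t 47.1 F [ 5.2 -2.6  1.9] w 0.104
turn rz units -14.815 shift units [0. 0. 0.]
tool-frame F [ 5.1  2.7 -1.9] torque z [-0.37 -0.93 -0.01]
```

{"fn": "arm_command", "kwargs": {
  "dp": [
    [0,0,0],
    [0,0,0],
    [0,0,0]
  ],
  "delta_rot": [
    [0,0,0.4],
    [0,0,0.4],
    [0,0,0]
  ]
}}

```text
clock: 47.4
tool_pos: [0.4603, 0.1124, 0.1463]
orientation: [0.0, 1.0, -0.031, 0.0]
force: [5.2, -2.6, 0.4]
gripper_width: 0.107
gripper_force: 15.1
```

```bash
python3 f.py
python3 - <<'E'
from h import *
for n in ('side','top'):
    c,P,T=snap(n); np.savez(f'{n}7.npz',P=P,col=c['color'])
for _ in range(3): cams.camera('top'); print(np.round(sense()['wrist_torque'],3))
c=np.load('side7.npz')['col'][180:280,250:370]; cv2.imwrite('pics/s7.png',cv2.resize(c,(720,600),interpolation=cv2.INTER_CUBIC))
E
```

```text
pos [0.4603 0.1124 0.1463] tool y dir -93.61 tool z [ 0.001 -0.001 -1.   ] j6 1.82 t 47.4 F [ 5.2 -2.6  0.4] w 0.107
turn rz units -15.601 shift units [0. 0. 0.]
tool-frame F [ 5.4  2.3 -0.4] torque z [-0.52 -0.93  0.08]
[-0.433 -0.92   0.033]
[-0.46  -0.966 -0.045]
[-0.457 -0.966  0.008]
```

View pics/s7.png

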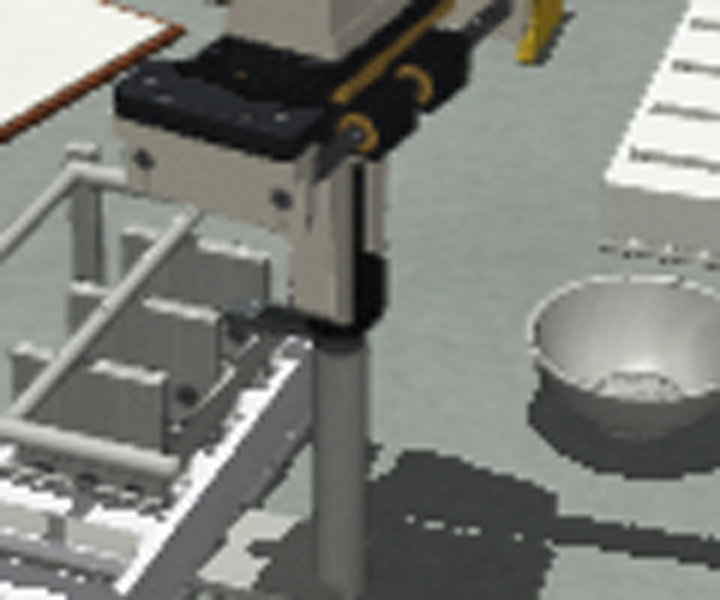

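{"fn": "arm_command", "kwargs": {
  "dp": [
    [0,0,0],
    [0,0,0],
    [0,0,0]
  ],
  "delta_rot": [
    [0,0,0.6],
    [0,0,0.6],
    [0,0,0.3]
  ]
}}

```text
clock: 47.9
tool_pos: [0.4603, 0.1123, 0.1463]
orientation: [0.0, 0.994, -0.11, 0.0]
force: [5.0, -3.5, 0.7]
gripper_width: 0.108
gripper_force: 15.1
```

```bash
python3 f.py
```

```text
pos [0.4603 0.1123 0.1463] tool y dir -102.66 tool z [ 0.    -0.001 -1.   ] j6 1.98 t 47.9 F [ 5.  -3.5  0.7] w 0.108
turn rz units -17.11 shift units [0. 0. 0.]
tool-frame F [ 5.6  2.3 -0.7] torque z [-0.68 -0.82  0.16]
```

{"fn": "arm_command", "kwargs": {
  "dp": [
    [0,0,0],
    [0,0,0],
    [0,0,0]
  ],
  "delta_rot": [
    [0,0,0],
    [0,0,0],
    [0,0,0]
  ],
  "fingers": 0.35
}}

```text
clock: 48.15
tool_pos: [0.4599, 0.1128, 0.1461]
orientation: [-0.0, 0.994, -0.109, -0.0]
force: [-0.5, 1.1, 0.4]
gripper_width: 0.275
gripper_force: 0.4
```

{"fn": "arm_command", "kwargs": {
  "dp": [
    [0,0,-0.3],
    [0,0,-0.7],
    [0,0,-0.8],
    [0,0,-0.8],
    [0,0,-0.5],
    [-0.5,0,0],
    [-0.5,0,0],
    [-0.5,0,0],
    [-0.5,0,0],
    [0,0,0],
    [0,0,0]
  ],
  "delta_rot": [
    [0,0,0],
    [0,0,0],
    [0,0,0],
    [0,0,0],
    [0,0,0],
    [0,0,0],
    [0,0,0],
    [0,0,0],
    [0,0,0],
    [0,0,0],
    [0,0,0]
  ]
}}

```text
clock: 49.07
tool_pos: [0.4015, 0.1261, 0.2395]
orientation: [-0.0, 0.994, -0.111, 0.0]
force: [0.3, -0.2, 0.3]
gripper_width: 0.349
gripper_force: 0.0
```

Run:
```python
from h import *
go([.46,.112,.24])
c,P,T=snap('wrist'); cv2.imwrite('pics/w8.png',cv2.resize(c['color'][60:300,160:480],(800,600),interpolation=cv2.INTER_CUBIC)); np.savez('w8.npz',P=P,col=c['color'],T=T)
q=sel(P,.42,.51,.07,.16,.148,.162); rect(q,'screwtop')
w,V=np.linalg.eigh(np.cov(q[:,:2].T)); print('axis deg',np.degrees(np.arctan2(V[1,1],V[0,1])).round(1))
q=sel(P,.472,.51,.085,.14,.1175,.1275); print(len(q)); m=q.mean(0); print('dog pts',m.round(4)); rect(q,'dog')
```

```text
pos [0.4015 0.1261 0.2395] tool y dir -102.69 tool z [ 0.001  0.    -1.   ] j6 2.04 t 49.1 F [ 0.3 -0.2  0.3] w 0.349
turn rz units 0.0 shift units [ 2.004  0.029 -0.014]
screwtop 614 [460.5 113.1] [ 9.2 35.5] 77.24 z 0.1551
axis deg 167.3
572
dog pts [0.4902 0.1147 0.1218]
dog 572 [488.9 110.1] [34.8 22. ] 4.14 z 0.1217
```

View pics/w8.png

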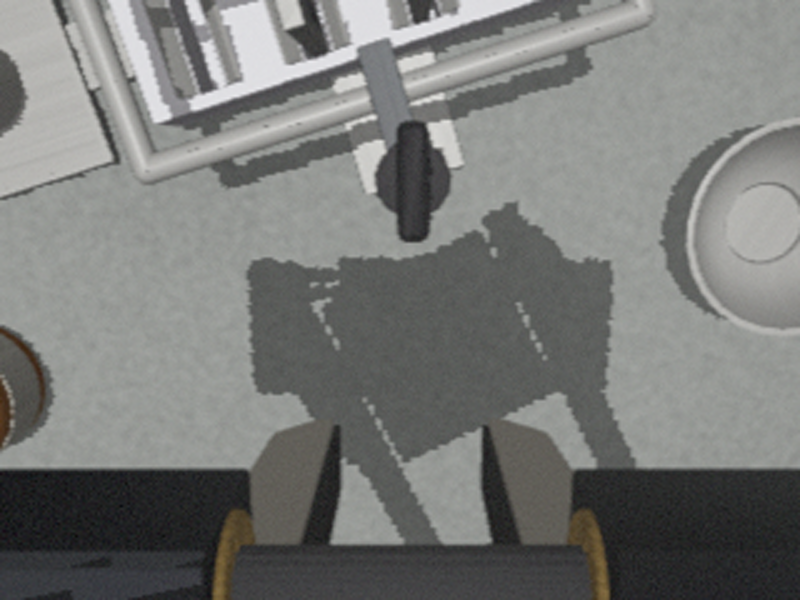

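Picture: the dog (380,70) crosses the keeper rod squarely at about 4° world, so it is at its stop. The wing (413,180) is at −12.7°, which makes the slip about 0.29 rad, inside the window. I'll check the puck and plates once more, then hand in.

Run:
```python
from h import *
c,P,T=snap('side')
q=sel(P,.48,.61,.23,.38,.03,.06); rect(q,'puck'); print(q[:,2].max())
for y in (.0475,.0955,.143):
    q=sel(P,.5,.6,y-.012,y+.014,.06,.104); print(len(q),q[:,2].max().round(3),q.min(0).round(3),q.max(0).round(3))
print(sense()['clock']); print(robot.close_job())
```

```text
puck 256 [540.3 306.4] [41.7 41. ] 47.61 z 0.0378
0.041339093454839104
228 0.101 [0.524 0.041 0.063] [0.589 0.055 0.101]
283 0.099 [0.52  0.091 0.06 ] [0.584 0.105 0.099]
287 0.104 [0.518 0.138 0.065] [0.582 0.152 0.104]
49.1667
the job is handed in; nothing more can be done
None
```

I handed the job in at 49 s: three plates seated in carrier slots, puck flat in the pan, keeper fully down, and dog at its stop with about 0.29 rad of clutch slip as measured from the camera; no verdict came back.

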